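Set up a vertical gel tank and start the run

TASK

Set up the gel run: seat the empty buffer tank fully down on the pegs of its base station, then slide every glass cassette up out of the orange rack and lower each one, upright and without dropping it, to the bottom of its own slot in the tank. Then put the lid squarely on so that it rests on the tank's ledge all round, and only then press the green start button on the power supply right down and let go; leave the bottle, tip box and timer where they are.

Things in the scene. Friction and masses are not known exactly. Their poses are not given: they have to be found in the camera images.
- base: Black base station, a fixed flat block 130 (its x) x 186 (its y) x 30 mm high. Two steel alignment pegs, 13 mm diameter, 15 mm high with tapered tips, stand on its top at (0, +50) and (0, -50) mm. Origin: centre of its underside.
- base_seat (a point): Centre of the base station's top face, 30 mm above the bench, with the base's axes: where the origin of the tank comes to lie when fully seated.
- tank: Loose clear open-topped buffer tank, 96 (its x) x 150 (its y) x 80 mm high, walls 5 mm, about 0.4 kg. Origin: centre of its underside. Grey floor block 20 mm thick; in its underside two blind holes, 16 mm wide, 17 mm deep, at (0, +50) and (0, -50) mm take the base's pegs (fits either way round). Blue ledge 9 mm wide round the outside, upper face 60 mm above the underside.
- tank_slot0 (a point): Middle of the tank's slot 0 on the tank's inner floor (tank frame: 0, -56, 20 mm): where the origin of a cassette in that slot comes to lie. The slot runs along x, 11 mm wide in y, between posts 8 mm thick at x = +-30 mm, tops 50 mm above this point; tank end walls 86 mm apart.
- tank_ledge (a point): Centre of the tank in the plane of the ledge's upper face (60 mm above the tank's origin), with the tank's axes: where the origin of the lid comes to lie.
- lid: Loose clear cap-shaped lid, blue lower edge, about 0.25 kg, 108 (its x) x 162 (its y) mm, open below, skirt 3 mm thick, inside 102 x 156 x 55 mm. Origin: centre of the lower edge's plane. Orange grip bar on top: 70 mm in x, 12 mm in y, from 59 to 93 mm above the origin. Starts upright on the bench. Its skirt goes outside the tank's rim (3 mm play) and stands on the ledge.
- rack: Fixed orange rack, 106 (its x) x 164 (its y) mm, floor 10 mm thick. Four slots 11 mm wide along x at y = -56, -20, +20, +56 mm, between round-topped posts (8 mm thick, at x = +-30 mm, tops 52 mm above the bench). End walls 36 mm high, 86 mm apart. Origin: centre of its underside.
- supply: Fixed white power supply box, 90 (its x) x 120 (its y) x 60 mm high, with a green round start button in the middle of its top. Origin: centre of its underside.
- start_top (a point): Centre of the top of the green start button (30 mm diameter) on the power supply.
- start (a joint): Travel of the start button: 0 up, 0.006 m fully pressed down; it springs back when let go; about 5 N presses it fully.
- reagent: Grey reagent bottle, 64 mm diameter, 150 mm high, a bystander. Origin: centre of its underside.
- tipbox: Dark blue pipette tip box with yellow tips, 85 x 120 x 66 mm high, a bystander. Origin: centre of its underside.
- timer: Small white bench timer, 45 x 70 x 22 mm, a bystander. Origin: centre of its underside.
- tank_rib (a point): Middle of the top edge of the tank's blue rib, 80 mm above the tank's origin, level with the rim. The rib is 12 mm thick in y, runs along x from wall to wall and is the grip for lifting the tank; in the empty tank there is 60 mm of open space on either side of it at x = 0.
- tank_slot1 (a point): Middle of the tank's slot 1 on the tank's inner floor (tank frame: 0, -20, 20 mm): where the origin of a cassette in that slot comes to lie. The slot runs along x, 11 mm wide in y, between posts 8 mm thick at x = +-30 mm, tops 50 mm above this point; tank end walls 86 mm apart.
- tank_slot2 (a point): Middle of the tank's slot 2 on the tank's inner floor (tank frame: 0, +20, 20 mm): where the origin of a cassette in that slot comes to lie. The slot runs along x, 11 mm wide in y, between posts 8 mm thick at x = +-30 mm, tops 50 mm above this point; tank end walls 86 mm apart.
- tank_slot3 (a point): Middle of the tank's slot 3 on the tank's inner floor (tank frame: 0, +56, 20 mm): where the origin of a cassette in that slot comes to lie. The slot runs along x, 11 mm wide in y, between posts 8 mm thick at x = +-30 mm, tops 50 mm above this point; tank end walls 86 mm apart.
- cassette0: Glass gel cassette (may be absent), a thin upright plate 80 (its x) x 8 (its y) x 90 mm high, about 0.13 kg, green glass with blue side strips and a white top edge. Origin: centre of its lower edge. It starts upright in a slot of the rack, its underside 10 mm above the bench, its top 100 mm. Standing in the tank on the base its top is 140 mm above the bench.
- cassette1: Glass gel cassette (may be absent), a thin upright plate 80 (its x) x 8 (its y) x 90 mm high, about 0.13 kg, green glass with blue side strips and a white top edge. Origin: centre of its lower edge. It starts upright in a slot of the rack, its underside 10 mm above the bench, its top 100 mm. Standing in the tank on the base its top is 140 mm above the bench.
- cassette2: Glass gel cassette (may be absent), a thin upright plate 80 (its x) x 8 (its y) x 90 mm high, about 0.13 kg, green glass with blue side strips and a white top edge. Origin: centre of its lower edge. It starts upright in a slot of the rack, its underside 10 mm above the bench, its top 100 mm. Standing in the tank on the base its top is 140 mm above the bench.
- cassette3: Glass gel cassette (may be absent), a thin upright plate 80 (its x) x 8 (its y) x 90 mm high, about 0.13 kg, green glass with blue side strips and a white top edge. Origin: centre of its lower edge. It starts upright in a slot of the rack, its underside 10 mm above the bench, its top 100 mm. Standing in the tank on the base its top is 140 mm above the bench.

How it is judged (in metres and radians):
On the way, in this order (a step that is already met when the one before it is completed fails the run):
1. the empty tank is fully seated on the pegs of the base and let go (horizontal distance between tank and base_seat below 0.006 m and z of tank in the frame of base_seat between -0.004 and 0.004 m and angle between tank's own z axis and vertical below 0.05 rad and angle between the x axis of tank and the x axis of base, either way round below 0.1 rad and contact force between the fingers and tank below 0.1 N and linear speed of tank below 0.02 m/s), for 0.2 s.
2. every cassette stands at the bottom of a slot of the seated tank and is let go (horizontal distance between tank and base_seat below 0.006 m and z of tank in the frame of base_seat between -0.004 and 0.004 m and angle between tank's own z axis and vertical below 0.05 rad and angle between the x axis of tank and the x axis of base, either way round below 0.1 rad and (distance between cassette0 and tank_slot0 below 0.009 m or distance between cassette0 and tank_slot1 below 0.009 m or distance between cassette0 and tank_slot2 below 0.009 m or distance between cassette0 and tank_slot3 below 0.009 m) and angle between each of cassette0, cassette1, cassette2, cassette3's own z axis and vertical below 0.12 rad and (distance between cassette1 and tank_slot0 below 0.009 m or distance between cassette1 and tank_slot1 below 0.009 m or distance between cassette1 and tank_slot2 below 0.009 m or distance between cassette1 and tank_slot3 below 0.009 m) and (distance between cassette2 and tank_slot0 below 0.009 m or distance between cassette2 and tank_slot1 below 0.009 m or distance between cassette2 and tank_slot2 below 0.009 m or distance between cassette2 and tank_slot3 below 0.009 m) and (distance between cassette3 and tank_slot0 below 0.009 m or distance between cassette3 and tank_slot1 below 0.009 m or distance between cassette3 and tank_slot2 below 0.009 m or distance between cassette3 and tank_slot3 below 0.009 m) and contact force between the fingers and cassette0 below 0.1 N and contact force between the fingers and cassette1 below 0.1 N and contact force between the fingers and cassette2 below 0.1 N and contact force between the fingers and cassette3 below 0.1 N), for 0.2 s.
3. the lid rests on the tank's ledge all round and is let go (horizontal distance between tank and base_seat below 0.006 m and z of tank in the frame of base_seat between -0.004 and 0.004 m and angle between tank's own z axis and vertical below 0.05 rad and angle between the x axis of tank and the x axis of base, either way round below 0.1 rad and (distance between cassette0 and tank_slot0 below 0.009 m or distance between cassette0 and tank_slot1 below 0.009 m or distance between cassette0 and tank_slot2 below 0.009 m or distance between cassette0 and tank_slot3 below 0.009 m) and angle between each of cassette0, cassette1, cassette2, cassette3's own z axis and vertical below 0.12 rad and (distance between cassette1 and tank_slot0 below 0.009 m or distance between cassette1 and tank_slot1 below 0.009 m or distance between cassette1 and tank_slot2 below 0.009 m or distance between cassette1 and tank_slot3 below 0.009 m) and (distance between cassette2 and tank_slot0 below 0.009 m or distance between cassette2 and tank_slot1 below 0.009 m or distance between cassette2 and tank_slot2 below 0.009 m or distance between cassette2 and tank_slot3 below 0.009 m) and (distance between cassette3 and tank_slot0 below 0.009 m or distance between cassette3 and tank_slot1 below 0.009 m or distance between cassette3 and tank_slot2 below 0.009 m or distance between cassette3 and tank_slot3 below 0.009 m) and horizontal distance between lid and tank_ledge below 0.008 m and z of lid in the frame of tank_ledge between -0.005 and 0.004 m and angle between the z axis of lid and the z axis of tank, either way round below 0.05 rad and contact force between the fingers and lid below 0.1 N), for 0.2 s.
4. the start button is pressed right down with the lid on (value of joint start above 0.0048 m and horizontal distance between lid and tank_ledge below 0.008 m and z of lid in the frame of tank_ledge between -0.005 and 0.004 m and angle between the z axis of lid and the z axis of tank, either way round below 0.05 rad).
At the end, for the whole second after the job is handed in: Tank on the pegs (6 mm sideways, 4 mm in height, 0.1 rad turn); each cassette in a slot (9 mm from its point, upright to 0.12 rad); lid on the ledge (8 mm sideways, -5 to +4 mm in height, level to 0.05 rad); button sprung back; all at rest and let go (horizontal distance between tank and base_seat below 0.006 m and z of tank in the frame of base_seat between -0.004 and 0.004 m and angle between tank's own z axis and vertical below 0.05 rad and angle between the x axis of tank and the x axis of base, either way round below 0.1 rad and (distance between cassette0 and tank_slot0 below 0.009 m or distance between cassette0 and tank_slot1 below 0.009 m or distance between cassette0 and tank_slot2 below 0.009 m or distance between cassette0 and tank_slot3 below 0.009 m) and angle between each of cassette0, cassette1, cassette2, cassette3's own z axis and vertical below 0.12 rad and (distance between cassette1 and tank_slot0 below 0.009 m or distance between cassette1 and tank_slot1 below 0.009 m or distance between cassette1 and tank_slot2 below 0.009 m or distance between cassette1 and tank_slot3 below 0.009 m) and (distance between cassette2 and tank_slot0 below 0.009 m or distance between cassette2 and tank_slot1 below 0.009 m or distance between cassette2 and tank_slot2 below 0.009 m or distance between cassette2 and tank_slot3 below 0.009 m) and (distance between cassette3 and tank_slot0 below 0.009 m or distance between cassette3 and tank_slot1 below 0.009 m or distance between cassette3 and tank_slot2 below 0.009 m or distance between cassette3 and tank_slot3 below 0.009 m) and horizontal distance between lid and tank_ledge below 0.008 m and z of lid in the frame of tank_ledge between -0.005 and 0.004 m and angle between the z axis of lid and the z axis of tank, either way round below 0.05 rad and value of joint start below 0.002 m and linear speed of each of tank, lid, cassette0, cassette1, cassette2, cassette3 below 0.02 m/s); the robot touches nothing.
It fails at once if the bottle, tip box or timer is moved more than 25 mm or knocked over (distance of any of reagent, tipbox, timer from where it was at the start of the episode above 0.025 m or angle between any of reagent, tipbox, timer's own z axis and vertical above 0.4 rad).
It fails at once if a cassette is tipped more than 0.7 rad (angle between any of cassette0, cassette1, cassette2, cassette3's own z axis and vertical above 0.7 rad).
It fails at once if a cassette is dropped (falls freely by more than about 3 cm) ((linear speed of cassette0 above 0.75 m/s and contact force between the fingers and cassette0 below 0.1 N) or (linear speed of cassette1 above 0.75 m/s and contact force between the fingers and cassette1 below 0.1 N) or (linear speed of cassette2 above 0.75 m/s and contact force between the fingers and cassette2 below 0.1 N) or (linear speed of cassette3 above 0.75 m/s and contact force between the fingers and cassette3 below 0.1 N)).
It fails at once if the start button is pressed while the lid is not on (value of joint start above 0.004 m and not (horizontal distance between lid and tank_ledge below 0.008 m and z of lid in the frame of tank_ledge between -0.005 and 0.004 m and angle between the z axis of lid and the z axis of tank, either way round below 0.05 rad)).
Of cassette0, cassette1, cassette2, cassette3 only 2 to 4 are there at a start; the rules pass over those that are not, and their reading is None.
At some moment in a run one of lid, tank may be knocked a few centimetres aside while the robot is not near it.
It also fails if it takes over 210 s, if anything falls off the work surface, if the arm or the gripper's body presses on something with over 40 N, if the wrist force passes 120 N, or if a joint passes its speed limit or range.

ROBOT

A 6-joint arm with a two-finger parallel gripper is mounted at the origin on the work surface. World frame = base frame: x ahead of the robot, y to its left, z up, the work surface at z = 0. Lengths are in mm, angles in rad, forces in N, time in s.
With the tool pointing down it reaches from about 325 to 850 mm from the base axis. Payload 4.4 kg.
Tool frame: the origin (TCP) lies on the centre line of the jaws, within the pads' length; the fingertips stand ahead of it and the grasp point (between the pads) lies 6 mm ahead of it (bot.tip_reach is the z of the fingertips in the tool frame, in mm); z points along the fingers, y is the direction in which the jaws open and shut (so a half turn about z gives the same grasp; the last joint's range is limited). The gripper opens to 94 mm and grips with 3 to 60 N. Pads are 16 mm wide; open, the fingers measure 119 mm over their backs; the gripper's body (75 mm by 177 mm) begins 78 mm behind the grasp point.
Start: joints at [1.131, 0.207, 1.542, -0, 1.393, -0.15], TCP at [164.322, 551.022, 230.447] pointing down, gripper open.
Joint ranges: [-2.73, 2.73], [-0.86, 2.22], [0.23, 2.46], [-1.11, 4.25], [0.08, 2.63], [-2.82, 2.82]. Speed limits (rad/s): [2.79, 2.79, 3.14, 3.14, 3.14, 3.14].

INTERFACE

Orientations are given as a rotation vector (axis times angle).
In Python, from bench import bot, vision, sign_off gives the robot as it stands. The module is installed in compiled form; this text tells all that it offers.
- The arm moves only by the tool drive_tool, never from a script. Its argument "motion" is a list that holds one entry, the list of rows, each a list of 5 numbers: the finger opening in cm, from 0 to 9.4, then the shift along the tool's x, y, z in cm, then the turn about the tool's z in rad. In form: [[[gripper, x, y, z, twist], ...]]. A call has 1 to 5 rows; each row shifts and turns the commanded pose from where the row before left it, along the tool's axes as they then stand; what a row does not reach is not made up. A row lasts 1/10 s, in which the tool goes at most 50 mm and 8.59 degrees, less where a joint would pass 70% of its speed; a pose out of reach is approached as far as the arm can. A call is refused whole if a number of a shift passes 5 or a number of a turn 0.15, either way. A call with a gripper value outside its range is refused whole. The fingers move at their own pace and stop on an object; "newtons" is the grip in N (left out, the last holds). Time passes only in rows, so rows that do not move let the fingers close. It gives the time, the measured TCP pose, the force and the opening at its end, in the units of the state.
- bot.read_state(): the state, without advancing time (a new reading comes with each control period).
- vision.grab_frame(name): name is "scene" or "top"; returns a dict with "pixels" (480x640x3 uint8, red, green, blue), "vfov" (degrees; the focal length in pixels is half the picture's height over the tangent of half this angle, whatever the lens; pixels are square), "cx", "cy" (the principal point, pixels), "k1" (the pictures are not rectified: a ray, as slopes to the right and down, at radius r is drawn at 1 + k1 r^2 times it, then the intrinsics apply), "rvec" (rotation vector, rad) and "tvec" (3), from world to camera coordinates, as OpenCV has them. Camera axes: x right, y down, z forward; pixel columns grow to the right and rows downward; lengths in mm; the calibration is good to about 2 mm. A picture is of the moment at which its call begins. There is no depth.
- sign_off(): hands the job in, once; it reports no verdict.
Trained networks look in a picture, given as the dict that the camera call returned (one of the last four; its "shot" number tells which), for a name from the list of things; names that differ only in an ending like _2 or _b are one class to them, and where a whole thing is asked for, a point or a joint stands for the part that bears it (a point fixed in the world has none). Each returns a list of dicts, best first, with "confidence" (0 to 1); they miss things now and then, are a little off and sometimes report something else, mostly with a low value. They report only what shows in the picture. A call takes as long as a camera call.
- vision.cut_out(query, picture): "pixels" (480x640 bool, what is visible of it) and "box" ([left, top, width, height] in pixels, round what is visible of it).
The state is a dict: "t": time; "joint_positions": joint angles; "joint_velocities": joint speeds; "joint_torque": joint torques, N m; "tcp_pos": TCP position; "tool_rot": TCP orientation; "wrist_force": force on the tool from outside, world axes, zero at the start; "wrist_torque": the same for the moment, N m; "grip_width": finger opening in mm.
Only numpy, scipy, OpenCV 4.12 (cv2) and the standard library are available. Lean on these libraries where they do the work, as an engineer would, in place of code of your own. Each camera call takes 0.05 s, during which the arm holds its last target.

## Working session

There is one attempt and no reset: what is moved stays moved. The work goes in short steps, Python scripts to look and compute and a tool call to move; the robot and the scene stay as the last step left them, time stands still between calls to the robot, and variables do not carry over. Pictures are saved under pics/ and viewed, and the job is handed in when it is done.

Besides the shell and the picture viewer there is one more tool, called after "Emit:" as name(argument=value, ...) on one line, values as JSON. drive_tool: Moves the arm, as the interface text tells. Its arguments: {"type":"object","properties":{"motion":{"type":"array"},"newtons":{"type":"number"}},"required":["motion"]}

```bash
mkdir -p pics; ls; cat > h.py <<'E'
import numpy as np, cv2
from bench import bot, vision
def grab(n, fn=None):
    f=vision.grab_frame(n)
    if fn: cv2.imwrite('pics/'+fn, f['pixels'][:,:,::-1])
    return f
def K(f):
    h=f['pixels'].shape[0]; fl=h/2/np.tan(np.radians(f['vfov'])/2)
    return np.array([[fl,0,f['cx']],[0,fl,f['cy']],[0,0,1.]]), np.array([f['k1'],0,0,0,0.])
def proj(f,P):
    k,d=K(f); return cv2.projectPoints(np.asarray(P,float).reshape(-1,1,3),np.array(f['rvec'],float),np.array(f['tvec'],float),k,d)[0].reshape(-1,2)
def unproj(f,uv,z):
    k,d=K(f); R=cv2.Rodrigues(np.array(f['rvec'],float))[0]; t=np.array(f['tvec'],float).ravel()
    n=cv2.undistortPointsIter(np.asarray(uv,float).reshape(-1,1,2),k,d,None,None,(3,100,1e-10)).reshape(-1,2)
    r=np.c_[n,np.ones(len(n))]@R; c=-R.T@t
    s=(np.broadcast_to(z,(len(n),))-c[2])/r[:,2]
    return c+r*s[:,None]
E
python3 - <<'E'
from h import *
s=bot.read_state(); print(s, bot.tip_reach)
for n in('scene','top'):
    f=grab(n,n+'0.png'); print(n,{k:v for k,v in f.items() if k!='pixels'})
    R=cv2.Rodrigues(np.array(f['rvec'],float))[0]; print(-R.T@np.array(f['tvec']).ravel())
E
```

```text
pics
{'t': 0.0, 'joint_positions': array([ 1.13050300e+00,  2.07456273e-01,  1.54296100e+00,  9.42305185e-06,
        1.39347496e+00, -1.50522224e-01]), 'joint_velocities': array([ 0.001803  ,  0.00110124, -0.00148818, -0.00227428,  0.00118627,
       -0.00011536]), 'joint_torque': array([-1.47264222e-03, -3.70878589e+01, -2.81412596e+01,  6.96130889e-02,
        3.61192692e-02, -1.30419439e-04]), 'tcp_pos': array([163.99161712, 550.33194127, 229.26680874]), 'tool_rot': array([-0.45348496, -3.10800292,  0.00345072]), 'wrist_force': array([0.08259818, 0.84672975, 0.57608901]), 'wrist_torque': array([-0.00139839,  0.00843028, -0.02674894]), 'grip_width': 93.84779592214335} 25.0
scene {'vfov': 53.49428640288764, 'cx': 323.425062316933, 'cy': 235.7754451123359, 'k1': 0.03409517150857153, 'rvec': array([ 1.09861635,  2.25188144, -1.1550302 ]), 'tvec': array([ 340.68932509, -200.85092923, 1364.48872717]), 'shot': 1}
[1160.62714674  500.82931715  648.34745307]
top {'vfov': 47.43839984506581, 'cx': 330.5543286978898, 'cy': 242.0452778737881, 'k1': -0.07624425282642847, 'rvec': array([ 2.17254592, -2.18342099,  0.05771666]), 'tvec': array([   6.11238104,  593.62683535, 1173.759236  ]), 'shot': 2}
[ 510.58533619  -16.43487254 1212.09464745]
```

View pics/scene0.png

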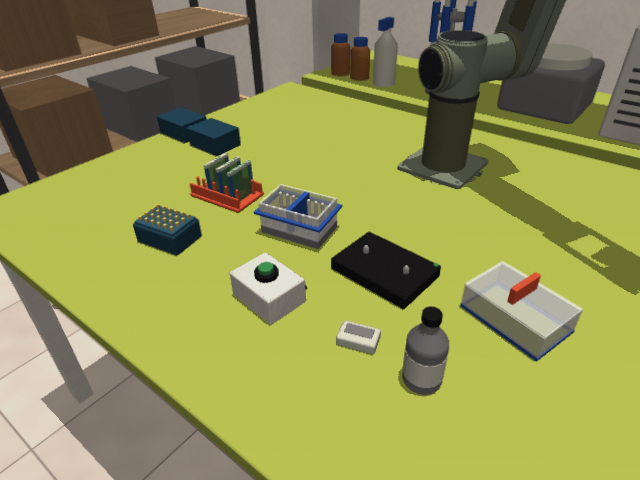

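View pics/top0.png

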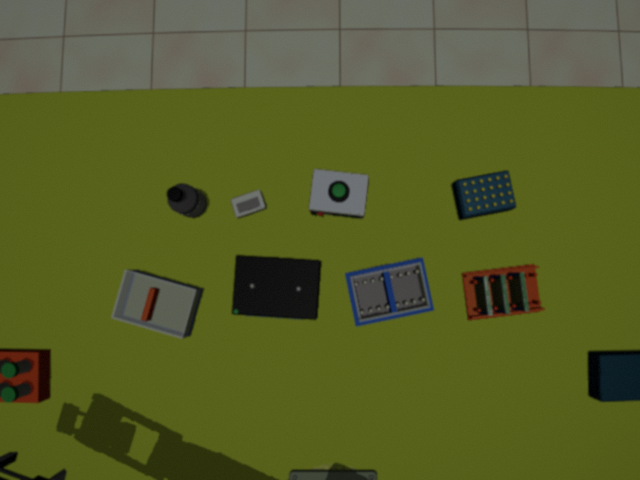

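```bash
python3 - <<'E'
import cv2
t=cv2.imread('pics/top0.png')
def b(x):return cv2.convertScaleAbs(x,alpha=1.8)
cv2.imwrite('pics/t_a.png',b(cv2.resize(t[240:340,340:550],None,fx=3.8,fy=3.8,interpolation=cv2.INTER_CUBIC)))
cv2.imwrite('pics/t_b.png',b(cv2.resize(t[240:350,100:330],None,fx=3.4,fy=3.4,interpolation=cv2.INTER_CUBIC)))
s=cv2.imread('pics/scene0.png')
cv2.imwrite('pics/s_a.png',cv2.resize(s[145:255,180:350],None,fx=4.7,fy=4.7,interpolation=cv2.INTER_CUBIC))
E
```

```text
(no output)
```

View pics/t_a.png

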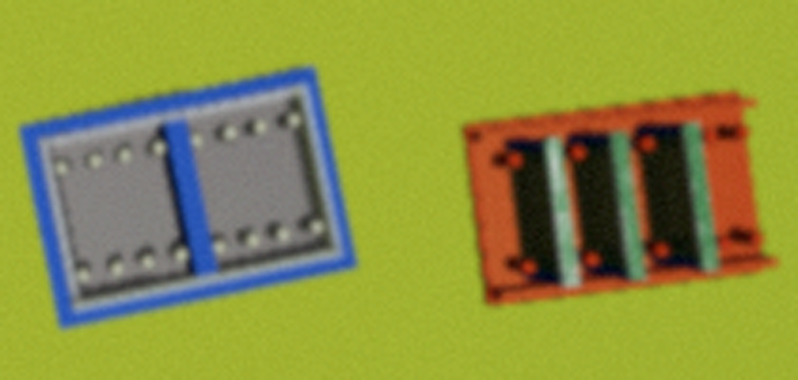

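View pics/t_b.png

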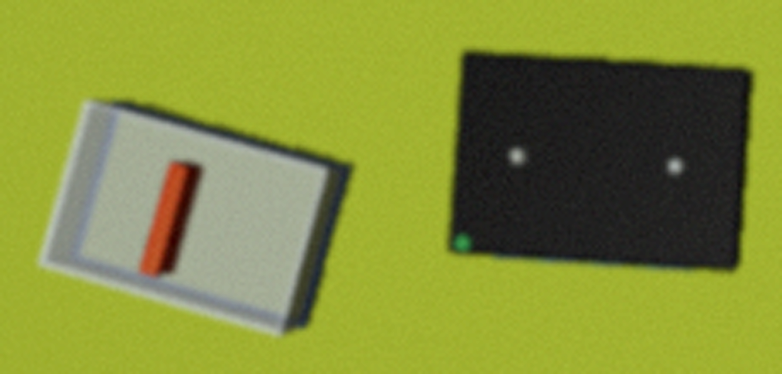

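View pics/s_a.png

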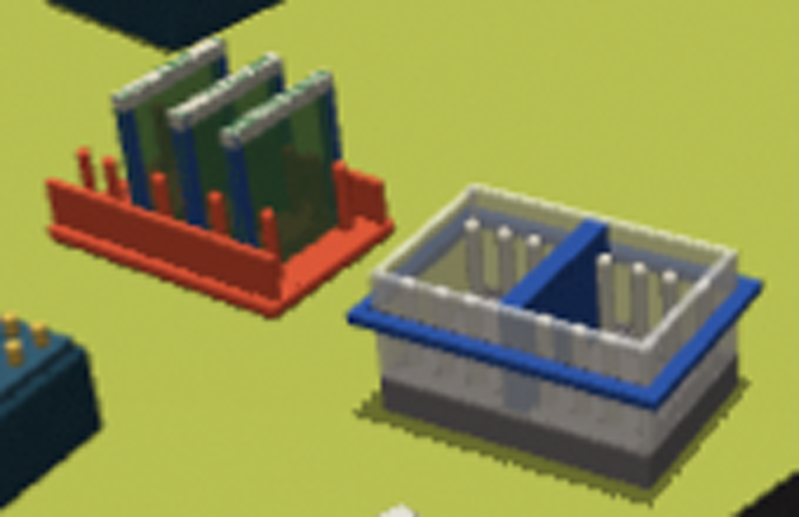

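```bash
cat > fit.py <<'E'
from h import *
from scipy.optimize import minimize
def box(x0,x1,y0,y1,z0,z1): return np.array([[x,y,z] for x in(x0,x1) for y in(y0,y1) for z in(z0,z1)],float)
def cyl(r,x,y,z0,z1):
    a=np.linspace(0,2*np.pi,16,endpoint=False); return np.concatenate([np.c_[x+r*np.cos(a),y+r*np.sin(a),np.full(16,z)] for z in(z0,z1)])
# parts: list of convex point sets
M=dict(
 tank=[box(-48,48,-75,75,0,80),box(-57,57,-84,84,56,60)],
 base=[box(-65,65,-93,93,0,30)],
 lid=[box(-54,54,-81,81,0,59),box(-35,35,-6,6,59,93)],
 supply=[box(-45,45,-60,60,0,60)],
 rack=[box(-53,53,-82,82,0,10),box(43,53,-82,82,0,36),box(-53,-43,-82,82,0,36)],
 cass=[box(-40,40,-4,4,0,90)],
 tipbox=[box(-42.5,42.5,-60,60,0,66)],
 reagent=[cyl(32,0,0,0,110),cyl(12,0,0,110,150)],
 timer=[box(-22.5,22.5,-35,35,0,22)])
def place(P,p,z0=0):
    c,s=np.cos(p[2]),np.sin(p[2]); return np.c_[P[:,0]*c-P[:,1]*s+p[0],P[:,0]*s+P[:,1]*c+p[1],P[:,2]+z0]
def render(f,parts,p,z0,roi,S=4):
    x0,y0,w,h=roi; im=np.zeros((h*S,w*S),np.uint8)
    for P in parts:
        uv=proj(f,place(P,p,z0)); hull=cv2.convexHull(uv.astype(np.float32)).reshape(-1,2)
        q=((hull-[x0,y0]+0.5)*S-0.5)*16
        cv2.fillConvexPoly(im,np.round(q).astype(np.int32),1,cv2.LINE_8,4)
    return cv2.resize(im.astype(np.float32),(w,h),interpolation=cv2.INTER_AREA)
def fit(obs,name,p0,z0=0,part=None):
    """obs: list of (frame,mask)"""
    parts=part or M[name]; rois=[]
    for f,m in obs:
        ys,xs=np.nonzero(m); g=12
        x0=max(0,xs.min()-g);y0=max(0,ys.min()-g); rois.append((x0,y0,min(640,xs.max()+g)-x0,min(480,ys.max()+g)-y0))
    def cost(q):
        p=[q[0],q[1],q[2]/80]; c=0
        for (f,m),r in zip(obs,rois):
            im=render(f,parts,p,z0,r); mm=m[r[1]:r[1]+r[3],r[0]:r[0]+r[2]].astype(np.float32)
            c+=np.abs(im-mm).sum()/mm.sum()
        return c/len(obs)
    best=None
    x=np.array([p0[0],p0[1],p0[2]*80.])
    for st in (15,4,1.5):
        r=minimize(cost,x,method='Nelder-Mead',options=dict(initial_simplex=[x]+[x+st*e for e in np.eye(3)],xatol=.02,fatol=1e-5,maxiter=200)); x=r.x
    return np.array([x[0],x[1],x[2]/80]),r.fun
E
python3 - <<'E'
from fit import *
ft=grab('top'); fs=grab('scene')
ini=dict(tank=((390,292),.0,70),base=((277,287),0,30),lid=((157,303),0,30),supply=((338,192),0,60),rack=((502,291),0,10),tipbox=((484,195),0,60),timer=((248,203),0,20),reagent=((190,202),0,60))
import pickle
D={}
for n,(uv,a,z) in ini.items():
    p=unproj(ft,[uv],z)[0]; 
    o=[]
    for f in(ft,fs):
        r=vision.cut_out(n,f)
        r=[q for q in r]
        print(n,[(round(q['confidence'],2),q['box']) for q in r[:2]])
        o.append((f,r[0]['pixels']) if r else None)
    D[n]=o
    best={}
    for lab,ob in (('both',o),('top',o[:1]),('scene',o[1:])):
        ob=[q for q in ob if q is not None]
        if not ob: continue
        c=[fit(ob,n,[p[0],p[1],a0]) for a0 in (-.25,.25)] if n not in('reagent',) else [fit(ob,n,[p[0],p[1],0])]
        c=min(c,key=lambda q:q[1]); print('  ',lab,np.round(c[0],3),round(float(c[1]),4))
pickle.dump(D,open('D.pkl','wb'))
E
```

```text
tank [(0.79, [345.7, 259.0, 87.9, 69.6]), (0.21, [452.2, 170.6, 62.3, 49.2])]
tank [(0.7, [254.0, 187.7, 88.7, 62.3])]
   both [ 4.86097e+02 -1.20769e+02  2.00000e-01] 0.0274
   top [ 4.86010e+02 -1.20122e+02  1.97000e-01] 0.0243
   scene [ 4.86109e+02 -1.22637e+02  1.96000e-01] 0.0197
base [(0.94, [232.3, 258.3, 89.2, 60.8]), (0.34, [346.3, 256.0, 86.1, 70.5])]
base [(0.78, [331.4, 234.5, 110.3, 72.4]), (0.41, [256.6, 262.2, 20.7, 11.9])]
   both [ 4.95442e+02  1.22328e+02 -6.30000e-02] 0.0534
   top [ 4.95929e+02  1.22715e+02 -6.50000e-02] 0.0363
   scene [ 4.94345e+02  1.18876e+02 -6.20000e-02] 0.0635
lid [(0.59, [114.2, 269.9, 92.4, 66.8]), (0.27, [488.8, 275.5, 18.4, 39.4])]
lid [(0.85, [459.5, 258.3, 121.9, 102.2]), (0.17, [251.7, 183.6, 89.7, 64.8])]
   both [ 4.62544e+02  3.80618e+02 -2.75000e-01] 0.0257
   top [ 4.62170e+02  3.81833e+02 -2.69000e-01] 0.0232
   scene [ 4.63159e+02  3.80041e+02 -2.74000e-01] 0.0185
supply [(0.86, [309.6, 170.1, 58.6, 50.1])]
supply [(0.84, [231.2, 251.1, 77.7, 74.1])]
   both [ 6.9713e+02 -1.4913e+01 -1.2600e-01] 0.0618
   top [ 6.9718e+02 -1.
[... 405 characters left out ...]
2.6, 46.9])]
tipbox [(0.75, [328.3, 233.3, 111.7, 70.8]), (0.65, [132.5, 205.6, 70.6, 49.5])]
   both [ 6.92655e+02 -3.28005e+02  2.30000e-01] 0.572
   top [ 6.92655e+02 -3.28005e+02  2.30000e-01] 0.1441
   scene [ 6.89604e+02 -3.25052e+02 -2.50000e-01] 1.0
timer [(0.93, [230.9, 188.4, 37.3, 31.6])]
timer [(0.72, [338.6, 320.3, 43.4, 32.2])]
   both [6.81395e+02 1.85699e+02 3.22000e-01] 0.0735
   top [6.81082e+02 1.86333e+02 3.14000e-01] 0.0543
   scene [6.81730e+02 1.85143e+02 3.49000e-01] 0.0821
reagent []
reagent [(0.7, [401.8, 307.7, 47.5, 89.1]), (0.48, [204.0, 152.0, 24.5, 39.2])]
   both [6.82093e+02 3.10959e+02 4.40000e-02] 0.1001
   scene [6.82093e+02 3.10959e+02 4.40000e-02] 0.1001
```

```bash
cat > col.py <<'E'
from fit import *
def hsv(f): return cv2.cvtColor(f['pixels'],cv2.COLOR_RGB2HSV)
def near(m,f,p,r=130,z=40):
    u=proj(f,[[p[0],p[1],z]])[0]; 
    u2=proj(f,[[p[0]+r,p[1],z]])[0]; R=np.hypot(*(u2-u))
    yy,xx=np.mgrid[:480,:640]; return m&((xx-u[0])**2+(yy-u[1])**2<R*R)
def big(m,k=1):
    n,l,s,c=cv2.connectedComponentsWithStats(m.astype(np.uint8)); 
    o=np.argsort(-s[1:,4])[:k]+1; return np.isin(l,o)
E
python3 - <<'E'
from col import *
ft=grab('top','top1.png'); fs=grab('scene')
H=hsv(ft)
for uv in [(277,287),(352,300),(391,290),(489,295),(505,295),(467,290),(525,292),(252,286),(150,303),(160,303),(420,380),(495,278),(500,311)]:
    print(uv,H[uv[1],uv[0]],ft['pixels'][uv[1],uv[0]])
H=hsv(fs)
for uv in [(370,250),(300,207),(218,162),(230,185),(200,190),(240,205)]: print(uv,H[uv[1],uv[0]],fs['pixels'][uv[1],uv[0]])
E
```

```text
(277, 287) [30 14 18] [18 18 17]
(352, 300) [110 197 101] [ 23  49 101]
(391, 290) [111 186 100] [ 27  50 100]
(489, 295) [38 60 85] [80 85 65]
(505, 295) [64 86 83] [55 83 59]
(467, 290) [  9 203 103] [103  46  21]
(525, 292) [60 86 77] [51 77 51]
(252, 286) [53 12 84] [81 84 80]
(150, 303) [  8 211  86] [86 34 15]
(160, 303) [40 32 95] [91 95 83]
(420, 380) [ 34 182 101] [ 92 101  29]
(495, 278) [ 83 102  10] [ 6 10  9]
(500, 311) [126 159  16] [ 8  6 16]
(370, 250) [ 0 20 25] [25 23 23]
(300, 207) [110 193  70] [17 35 70]
(218, 162) [ 47 110  79] [60 79 45]
(230, 185) [108 177  72] [22 42 72]
(200, 190) [  5 198 116] [116  41  26]
(240, 205) [  6 192 214] [214  84  53]
```

```bash
python3 - <<'E'
from col import *
ft=grab('top'); fs=grab('scene')
Ht=hsv(ft).astype(int);Hs=hsv(fs).astype(int)
def fill(m): 
    c,_=cv2.findContours(m.astype(np.uint8),cv2.RETR_EXTERNAL,cv2.CHAIN_APPROX_NONE); c=max(c,key=cv2.contourArea)
    o=np.zeros(m.shape,np.uint8); cv2.drawContours(o,[c],-1,1,-1); return o>0
bl=lambda H:(abs(H[...,0]-110)<8)&(H[...,1]>130)&(H[...,2]>45)
mt=fill(big(near(bl(Ht),ft,(486,-120))))
print('ledge top',fit([(ft,mt)],'',[486,-120,.2],part=[box(-57,57,-84,84,56,60)]))
dk=lambda H,v:(H[...,2]<v)&(H[...,1]<150)
mt=fill(big(near(dk(Ht,45),ft,(495,122))))
ms=fill(big(near(dk(Hs,48),fs,(495,122))))
P=M['base']
for l,o in(('t',[(ft,mt)]),('s',[(fs,ms)]),('b',[(ft,mt),(fs,ms)])): print('base',l,fit(o,'base',[495,122,-.06]))
# pegs
for f,H,l in((ft,Ht,'t'),(fs,Hs,'s')):
    for q in([498.6,172.3],[492.3,72.4]):
        u=proj(f,[[*q,38]])[0]; x0,y0=(np.round(u)-7).astype(int); g=f['pixels'][y0:y0+15,x0:x0+15].sum(2).astype(float); w=np.clip(g-130,0,None)
        yy,xx=np.mgrid[y0:y0+15,x0:x0+15]; c=[(w*xx).sum()/w.sum(),(w*yy).sum()/w.sum()]
        print('peg',l,np.round(u,2),np.round(c,2),unproj(f,[c],38)[0])
og=lambda H:(H[...,0]<14)&(H[...,1]>150)&(H[...,2]>60)
m=near(og(Ht),ft,(484,-372))
m=big(m); cv2.imwrite('pics/rk.png',m*255)
c=cv2.convexHull(np.argwhere(m)[:,::-1].astype(np.int32)); mm=np.zeros(m.shape,np.uint8); cv2.fillConvexPoly(mm,c,1)
hullpart=[np.concatenate([box(-53,53,-82,82,0,36)])]
print('rack top hull',fit([(ft,mm>0)],'',[484,-372,.1],part=hullpart))
# cassettes top
cm=near((Ht[...,0]>36)&(Ht[...,0]<95)&(Ht[...,1]<125)&(Ht[...,2]>50),ft,(484,-372),80,80)
n,lb,st,ce=cv2.connectedComponentsWithStats(cm.astype(np.uint8))
for i in range(1,n):
    if st[i,4]>60:
        pts=np.argwhere(lb==i)[:,::-1]; w=unproj(ft,pts,100); 
        r=cv2.minAreaRect(w[:,:2].astype(np.float32)); a=w[:,:2]-w[:,:2].mean(0); v=np.linalg.svd(a,full_matrices=False)[2][0]
        print('cass',st[i],w[:,:2].mean(0),r,np.arctan2(v[1],v[0]))
np.save('pics/cm.npy',cm); cv2.imwrite('pics/cm.png',cv2.resize(cm[250:330,450:560].astype(np.uint8)*255,None,fx=6,fy=6))
# lid bar
m=big(near(og(Ht),ft,(462,381),60,80)); print('bar top',fit([(ft,m)],'',[462,381,-.27],part=M['lid'][1:]))
m2=big(near(og(Hs),fs,(462,381),60,80)); print('bar scene',fit([(fs,m2)],'',[462,381,-.27],part=M['lid'][1:]));print(fit([(ft,m),(fs,m2)],'',[462,381,-.27],part=M['lid'][1:]))
for f,H in((ft,Ht),(fs,Hs)):
    gm=big(near((H[...,0]>50)&(H[...,0]<85)&(H[...,1]>150)&(H[...,2]>50),f,(697,-15),45,60)); c=np.argwhere(gm)[:,::-1].mean(0); print('btn',gm.sum(),unproj(f,[c],66)[0], unproj(f,[c],72)[0])
E
```

```text
ledge top (array([ 4.86766662e+02, -1.19299362e+02,  1.99350881e-01]), np.float64(0.05186298117041588))
base t (array([ 4.96660644e+02,  1.22505919e+02, -6.88838511e-02]), np.float64(0.07051610946655273))
base s (array([ 4.94546969e+02,  1.18968413e+02, -6.30262444e-02]), np.float64(0.11702669411897659))
base b (array([ 4.94949058e+02,  1.21855222e+02, -6.66014735e-02]), np.float64(0.09672299027442932))
peg t [252.04 285.97] [251.53 285.45] [499.72879692 173.41133955  38.        ]
peg t [298.36 288.78] [298.04 288.39] [493.12715954  73.09852632  38.        ]
peg s [406.83 268.34] [405.81 268.59] [500.48255855 171.1116433   38.        ]
peg s [366.67 248.09] [365.74 248.2 ] [493.79685944  71.08026356  38.        ]
rack top hull (array([ 4.84340894e+02, -3.70853074e+02,  8.84680145e-02]), np.float64(0.09577763825654984))
cass [520 273   9  38 146] [ 485.3756845  -391.51887269] ((485.0513610839844, -391.520263671875), (76.23529815673828, 8.4194917678833), 6.110013008117676) -3.0278990326046067
cass [501 275   9  38 151] [ 480.65212915 -351.76401431] ((481.20367431640625, -352.0389404296
[... 151 characters left out ...]
953125, -316.0403137207031), (75.82440185546875, 9.285064697265625), 7.061818599700928) -3.032106721136657
bar top (array([ 4.61611638e+02,  3.87590928e+02, -3.88570541e-01]), np.float64(1.1634339094161987))
bar scene (array([ 4.62150098e+02,  3.80339760e+02, -2.23194452e-01]), np.float64(0.19315789639949799))
(array([ 4.63360537e+02,  3.80771958e+02, -2.35875619e-01]), np.float64(0.7061668634414673))
btn 137 [700.80433053 -14.33907707  66.        ] [699.80850181 -14.35004892  72.        ]
btn 1 [703.84894695 -19.44795757  66.        ] [708.55519094 -14.08747453  72.        ][ WARN:0@2.931] global loadsave.cpp:1063 imwrite_ Unsupported depth image for selected encoder is fallbacked to CV_8U.
```

View pics/cm.png

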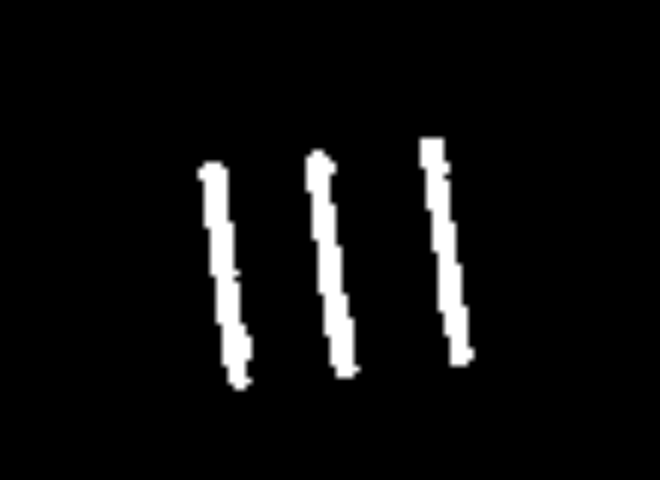

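```bash
cat > plan.py <<'E'
from h import *
import sys
def pose():
    s=bot.read_state(); return s, s['tcp_pos'], cv2.Rodrigues(s['tool_rot'])[0]
def go(x,y,z,yaw=None):
    """target TCP; yaw= world heading of jaw (tool y) axis minus 90deg, mod pi"""
    s,p,R=pose()
    cy=np.arctan2(R[1,1],R[0,1])-np.pi/2
    tw=0
    if yaw is not None:
        d=(yaw-cy+np.pi/2)%np.pi-np.pi/2; tw=-d
        R=R@cv2.Rodrigues(np.array([0,0,tw]))[0]
    sh=R.T@(np.array([x,y,z])-p)/10
    print('t %.2f'%s['t'],'tcp',np.round(p,1),'yaw %.4f'%((cy+np.pi/2)%np.pi-np.pi/2),'tilt %.4f'%np.arccos(-R[2,2]),'grip %.1f'%s['grip_width'],'F',np.round(s['wrist_force'],1),'q',np.round(s['joint_positions'],2))
    print('  twist first %.4f, then shift cm'%tw,np.round(sh,2), 'for yaw altern. twist %.3f'%(tw-np.sign(tw)*np.pi))
if __name__=='__main__':
    a=[float(v) for v in sys.argv[1:]]; go(*a)
E
python3 plan.py 486 -121 170 0.198
```

```text
t 1.20 tcp [164.3 551.  230.5] yaw -0.2898 tilt 0.0001 grip 93.8 F [0.4 0.1 0.6] q [ 1.13  0.21  1.54 -0.    1.39 -0.15]
  twist first -0.4878, then shift cm [-18.32 -72.22   6.05] for yaw altern. twist 2.654
```

Emit:
drive_tool(motion=[[[6,0,0,0,-0.1],[6,0,0,0,-0.1],[6,0,0,0,-0.1],[6,0,0,0,-0.1],[6,0,0,0,-0.0878]]], newtons=20)

```text
t: 1.7
tcp_pos: [164.3, 551.0, 230.4]
tool_rot: [0.316, -3.126, -0.0]
wrist_force: [0.3, -1.0, -0.1]
grip_width: 60.6
```

Emit:
drive_tool(motion=[[[6,-1,-4,0,0],[6,-1,-4,0,0],[6,-1,-4,0,0],[6,-1,-4,0,0],[6,-1,-4,0,0]]])

```text
t: 2.2
tcp_pos: [253.1, 363.4, 230.6]
tool_rot: [-0.311, 3.126, 0.0]
wrist_force: [0.4, 1.1, 0.6]
grip_width: 60.2
```

Emit:
drive_tool(motion=[[[6,-1,-4,0,0],[6,-1,-4,0,0],[6,-1,-4,0,0],[6,-1,-4,0,0],[6,-1,-4,0,0]]])

```text
t: 2.7
tcp_pos: [341.5, 177.0, 230.8]
tool_rot: [-0.311, 3.125, 0.0]
wrist_force: [-0.4, -0.8, 0.5]
grip_width: 60.0
```

Emit:
drive_tool(motion=[[[6,-1,-4,0,0],[6,-1,-4,0,0],[6,-1,-4,0,0],[6,-1,-4,0,0],[6,-1,-4,0,0]]])

```text
t: 3.2
tcp_pos: [430.0, -9.5, 230.8]
tool_rot: [-0.31, 3.125, -0.0]
wrist_force: [0.2, 0.8, 0.3]
grip_width: 59.9
```

```bash
python3 plan.py 486 -121 170 0.198
```

```text
t 3.20 tcp [430.   -9.5 230.8] yaw 0.1975 tilt 0.0010 grip 59.9 F [0.2 0.8 0.3] q [-0.22 -0.11  1.88  0.    1.38 -1.99]
  twist first -0.0005, then shift cm [ -3.3  -12.04   6.08] for yaw altern. twist 3.141
```

Emit:
drive_tool(motion=[[[6,-1.1,-4,0,0],[6,-1.1,-4,0,0],[6,-1.1,-4,0,0],[6,0,0,3,0],[6,0,0,3,0]]])

```text
t: 3.7
tcp_pos: [486.9, -120.9, 170.8]
tool_rot: [-0.306, 3.124, -0.003]
wrist_force: [0.3, -0.2, -1.2]
grip_width: 60.2
```

```bash
cat > look.py <<'E'
from h import *
import sys
n=sys.argv[1]; x,y,w,hh=map(int,sys.argv[3:7]); f=grab(n); im=f['pixels'][:,:,::-1][y:y+hh,x:x+w]
k=min(800/w,600/hh); im=cv2.resize(im,None,fx=k,fy=k,interpolation=cv2.INTER_CUBIC)
if n=='top': im=cv2.convertScaleAbs(im,alpha=1.8)
cv2.imwrite('pics/'+sys.argv[2],im)
E
python3 plan.py 486 -121 170 0.198; python3 look.py scene a1.png 160 100 240 180;python3 look.py top a2.png 300 200 240 180
```

```text
t 3.70 tcp [ 486.9 -120.9  170.8] yaw 0.1955 tilt 0.0035 grip 60.2 F [ 0.3 -0.2 -1.2] q [-0.42  0.11  1.78  0.    1.25 -2.18]
  twist first -0.0025, then shift cm [0.09 0.01 0.08] for yaw altern. twist 3.139
```

View pics/a1.png

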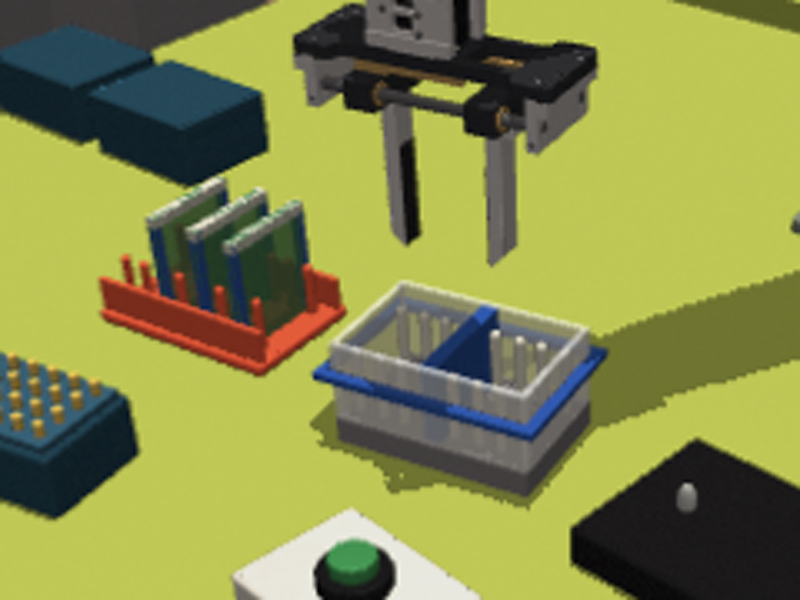

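View pics/a2.png

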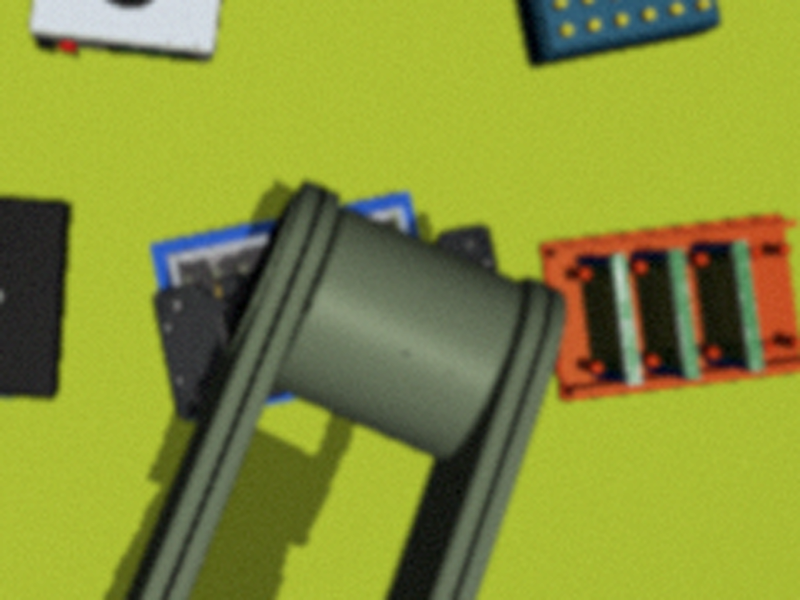

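```bash
python3 - <<'E'
from fit import *
from plan import pose
f=grab('scene'); s,p,R=pose(); print(p)
P=[]
for sg in(-1,1):
  for x in(-8,8):
    for y in(30,42.5): P.append(p+R@np.array([x,sg*y,25]))
uv=proj(f,P); print(np.round(np.c_[P,uv],1))
im=f['pixels'][150:200,260:330,::-1].copy(); k=10; im=cv2.resize(im,None,fx=k,fy=k,interpolation=cv2.INTER_CUBIC)
for u in uv: cv2.circle(im,tuple(np.round(((u-[260,150])+.5)*k).astype(int)),4,(0,0,255),-1)
cv2.imwrite('pics/a3.png',im)
E
```

```text
[ 483.6618974  -118.34000978  168.59024766]
[[ 497.3 -146.1  143.5  284.4  174.1]
 [ 499.7 -158.4  143.4  279.5  172.9]
 [ 481.6 -149.3  143.5  288.1  170.9]
 [ 484.  -161.5  143.5  283.3  169.8]
 [ 485.5  -87.3  143.6  308.5  179.9]
 [ 483.   -75.   143.7  313.6  181.1]
 [ 469.8  -90.4  143.7  312.   176.6]
 [ 467.4  -78.2  143.8  317.1  177.8]]
```

View pics/a3.png

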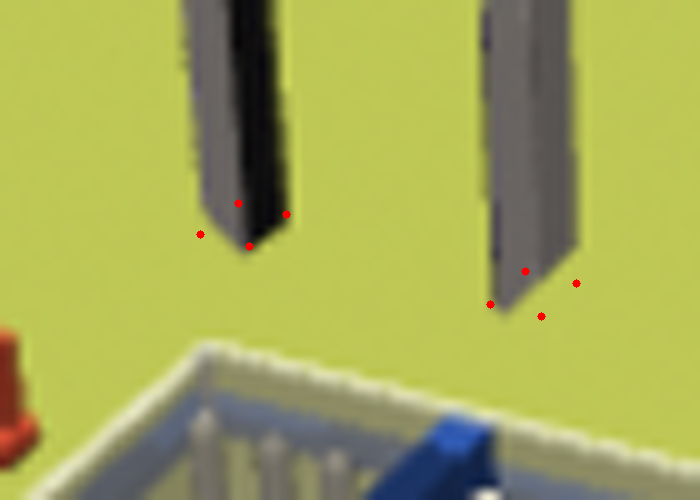

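```bash
for i in 1 2 3; do python3 plan.py 486 -121 170 0.198; python3 -c "
from h import *
grab('top')"; done
```

```text
t 3.85 tcp [ 483.7 -118.3  168.6] yaw 0.1977 tilt 0.0053 grip 60.0 F [-0.4 -0.3  0.5] q [-0.41  0.11  1.79  0.    1.25 -2.18]
  twist first -0.0003, then shift cm [-0.18 -0.31 -0.14] for yaw altern. twist 3.141
t 3.90 tcp [ 485.1 -118.7  170.4] yaw 0.1981 tilt 0.0012 grip 60.0 F [0.3 0.  0.4] q [-0.41  0.11  1.79  0.    1.25 -2.18]
  twist first 0.0001, then shift cm [-0.04 -0.24  0.04] for yaw altern. twist -3.142
t 3.95 tcp [ 486.1 -119.   171.6] yaw 0.1984 tilt 0.0016 grip 60.1 F [-0.1 -0.1 -0.5] q [-0.41  0.11  1.79 -0.    1.25 -2.18]
  twist first 0.0004, then shift cm [ 0.05 -0.19  0.16] for yaw altern. twist -3.141
```

Emit:
drive_tool(motion=[[[6,0,-0.2,2.5,0],[6,0,0,2.5,0],[6,0,0,0,0],[6,0,0,0,0],[6,0,0,0,0]]])

```text
t: 4.5
tcp_pos: [487.3, -121.4, 122.7]
tool_rot: [-0.311, 3.123, -0.003]
wrist_force: [0.8, -0.4, -1.0]
grip_width: 59.4
```

```bash
python3 plan.py 486 -121 72 0.198; python3 look.py scene a4.png 220 130 140 105
```

```text
t 4.50 tcp [ 487.3 -121.4  122.7] yaw 0.1984 tilt 0.0040 grip 59.4 F [ 0.8 -0.4 -1. ] q [-0.42  0.17  1.83 -0.    1.14 -2.19]
  twist first 0.0004, then shift cm [0.14 0.08 5.06] for yaw altern. twist -3.141
```

View pics/a4.png

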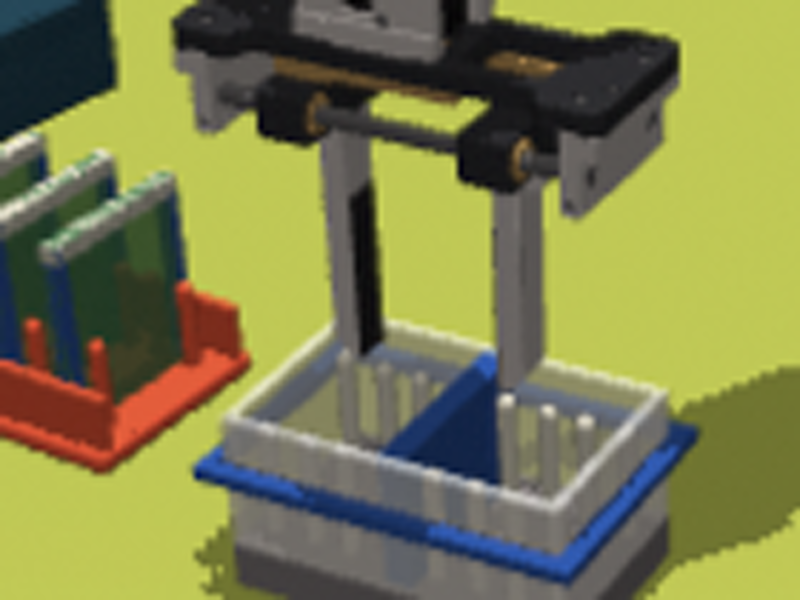

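Emit:
drive_tool(motion=[[[6,0,0,2,0],[6,0,0,2,0],[6,0,0,1,0],[6,0,0,0,0],[6,0,0,0,0]]])

```text
t: 5.05
tcp_pos: [486.5, -121.1, 71.3]
tool_rot: [-0.311, 3.125, -0.001]
wrist_force: [0.7, -0.2, 0.0]
grip_width: 60.0
```

Emit:
drive_tool(motion=[[[0,0,0,0,0],[0,0,0,0,0],[0,0,0,0,0],[0,0,0,0,0],[0,0,0,0,0]]], newtons=30)

```text
t: 5.55
tcp_pos: [485.8, -120.9, 70.6]
tool_rot: [-0.31, 3.126, -0.0]
wrist_force: [-0.0, -0.1, -0.4]
grip_width: 23.1
```

Emit:
drive_tool(motion=[[[0,0,0,0,0],[0,0,0,0,0],[0,0,0,0,0],[0,0,0,0,0],[0,0,0,0,0]]])

```text
t: 6.05
tcp_pos: [485.7, -120.9, 70.4]
tool_rot: [0.311, -3.126, -0.0]
wrist_force: [0.3, 0.2, 0.6]
grip_width: 11.7
```

```bash
python3 plan.py 486 -121 72 0.198; python3 look.py scene a5.png 220 130 140 105
```

```text
t 6.05 tcp [ 485.7 -120.9   70.4] yaw 0.1980 tilt 0.0001 grip 11.7 F [0.3 0.2 0.6] q [-0.42  0.25  1.86 -0.    1.03 -2.19]
  twist first 0.0000, then shift cm [-0.02 -0.02 -0.16] for yaw altern. twist -3.142
```

View pics/a5.png

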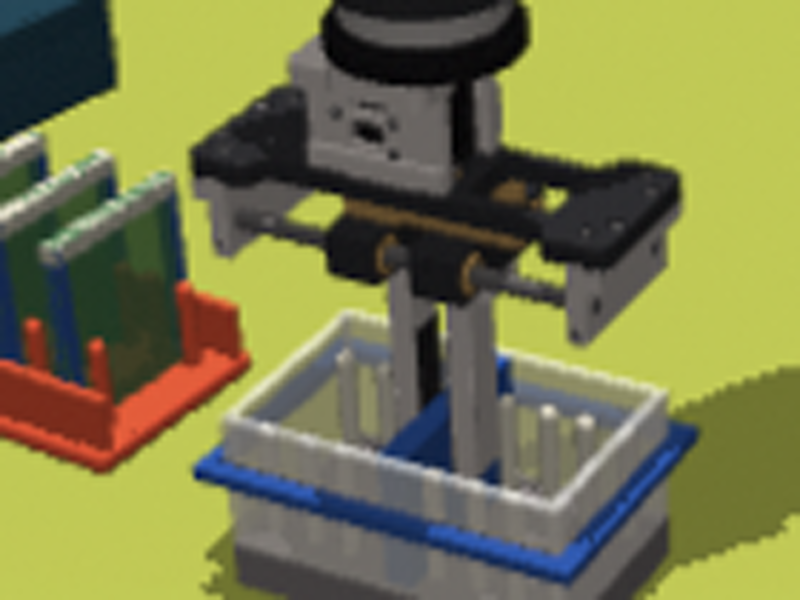

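Emit:
drive_tool(motion=[[[0,0,0,-1,0],[0,0,0,-2,0],[0,0,0,-3,0],[0,0,0,-3,0],[0,0,0,-2,0]]])

```text
t: 6.6
tcp_pos: [485.9, -120.9, 182.3]
tool_rot: [-0.311, 3.125, -0.001]
wrist_force: [1.5, -0.6, -5.2]
grip_width: 11.5
```

Emit:
drive_tool(motion=[[[0,0,0,0,0.066],[0,0,0,0,0.066],[0,0,0,0,0.066],[0,0,0,0,0.066],[0,0,0,0,0]]])

```text
t: 7.1
tcp_pos: [484.8, -120.4, 179.8]
tool_rot: [-0.103, -3.138, -0.001]
wrist_force: [-0.5, -0.2, -5.1]
grip_width: 11.9
```

```bash
python3 plan.py 496.3 122.5 180 -0.066;  python3 look.py scene a6.png 180 90 240 180
```

```text
t 7.10 tcp [ 484.8 -120.4  179.8] yaw -0.0658 tilt 0.0021 grip 11.9 F [-0.5 -0.2 -5.1] q [-0.42  0.1   1.78  0.    1.27 -1.92]
  twist first 0.0002, then shift cm [ 0.46 24.31  0.  ] for yaw altern. twist -3.141
```

View pics/a6.png

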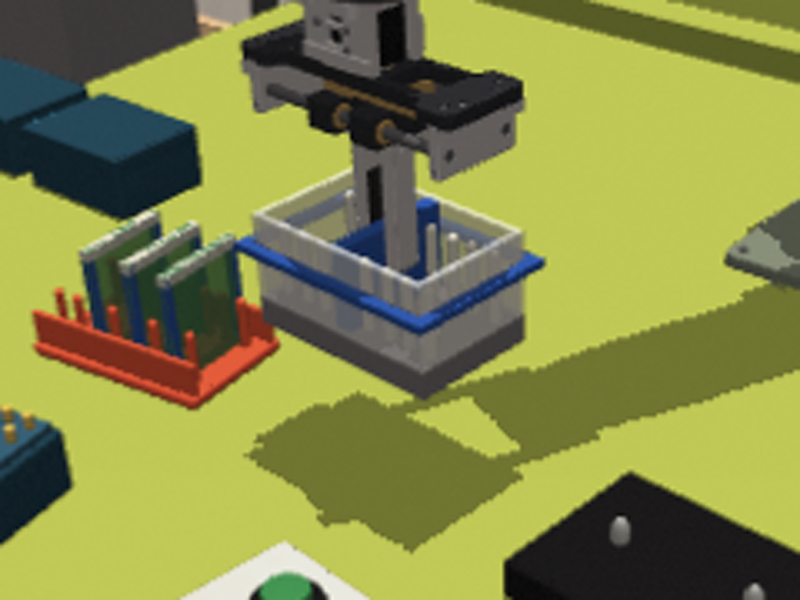

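Held level. Travel over the base.

Emit:
drive_tool(motion=[[[0,0,2,0,0],[0,0.1,4,0,0],[0,0.1,4,0,0],[0,0.1,4,0,0],[0,0,4,0,0]]])

```text
t: 7.65
tcp_pos: [494.0, 60.4, 180.2]
tool_rot: [-0.102, -3.139, -0.0]
wrist_force: [0.6, -0.3, -5.4]
grip_width: 12.1
```

Emit:
drive_tool(motion=[[[0,0.1,4,0,0],[0,0,2,0,0],[0,0,0,2,0],[0,0,0,0,0],[0,0,0,0,0]]])

```text
t: 8.15
tcp_pos: [496.7, 118.7, 159.8]
tool_rot: [-0.103, -3.137, 0.001]
wrist_force: [0.3, -0.3, -5.5]
grip_width: 11.7
```

Emit:
drive_tool(motion=[[[0,0,0,0,0],[0,0,0,0,0],[0,0,0,0,0],[0,0,0,0,0],[0,0,0,0,0]]])

```text
t: 8.65
tcp_pos: [497.8, 118.7, 160.7]
tool_rot: [0.104, 3.139, 0.0]
wrist_force: [-0.4, 0.7, -4.5]
grip_width: 12.0
```

```bash
python3 plan.py 496.3 122.5 120 -0.066;  python3 - <<'E'
from col import *
from plan import pose
s,p,R=pose(); print(p)
ft=grab('top'); fs=grab('scene')
H=hsv(fs).astype(int); cv2.imwrite('pics/a7.png',cv2.resize(fs['pixels'][170:305,310:490,::-1],None,fx=4.4,fy=4.4,interpolation=cv2.INTER_CUBIC))
z0=p[2]-70.4
r=vision.cut_out('tank',fs); print([(q['confidence'],q['box']) for q in r])
if r: print(fit([(fs,r[0]['pixels'])],'tank',[p[0],p[1],-.066],z0))
E
```

```text
t 8.65 tcp [497.8 118.7 160.7] yaw -0.0663 tilt 0.0004 grip 12.0 F [-0.4  0.7 -4.5] q [ 0.06  0.14  1.77  0.    1.23 -1.44]
  twist first -0.0003, then shift cm [0.17 0.37 4.07] for yaw altern. twist 3.141
[497.76555613 118.68521456 160.69573693]
[(0.63, [331.1, 183.3, 111.7, 81.5])]
(array([ 4.98120520e+02,  1.17737817e+02, -6.40558208e-02]), np.float64(0.11858154833316803))
```

View pics/a7.png

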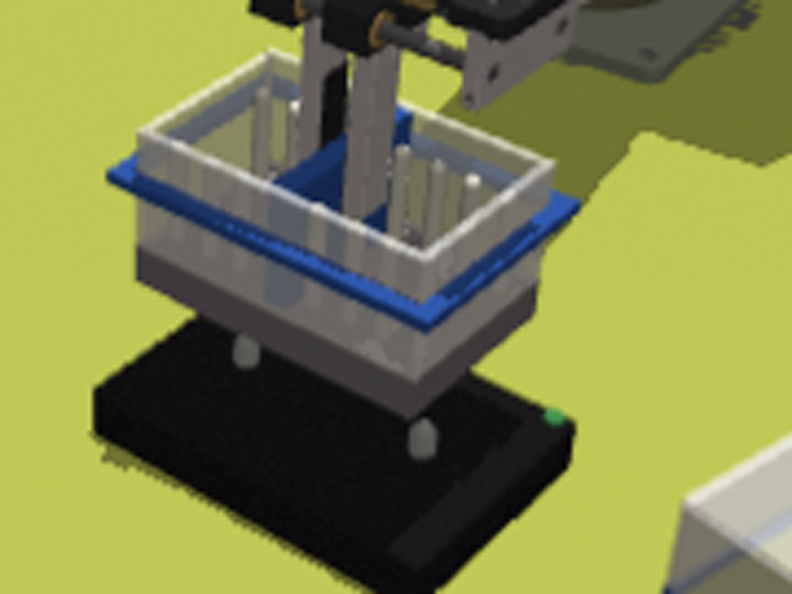

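Emit:
drive_tool(motion=[[[0,0.13,0.37,0,0],[0,0,0,2,0],[0,0,0,2,0],[0,0,0,0,0],[0,0,0,0,0]]])

```text
t: 9.3
tcp_pos: [496.2, 122.8, 120.3]
tool_rot: [-0.103, -3.139, 0.0]
wrist_force: [0.2, 0.9, -3.5]
grip_width: 12.0
```

Emit:
drive_tool(motion=[[[0,0,0,0,0],[0,0,0,0,0],[0,0,0,0,0],[0,0,0,0,0],[0,0,0,0,0]]])

```text
t: 9.8
tcp_pos: [496.7, 122.6, 120.7]
tool_rot: [0.104, 3.139, 0.0]
wrist_force: [-0.1, 0.1, -5.1]
grip_width: 11.7
```

```bash
python3 plan.py 496.7 122.5 100 -0.066;  python3 look.py scene a8.png 310 170 180 135
```

```text
t 9.80 tcp [496.7 122.6 120.7] yaw -0.0660 tilt 0.0005 grip 11.7 F [-0.1  0.1 -5.1] q [ 0.07  0.19  1.8  -0.    1.15 -1.43]
  twist first -0.0000, then shift cm [ 0.   -0.01  2.07] for yaw altern. twist 3.142
```

View pics/a8.png

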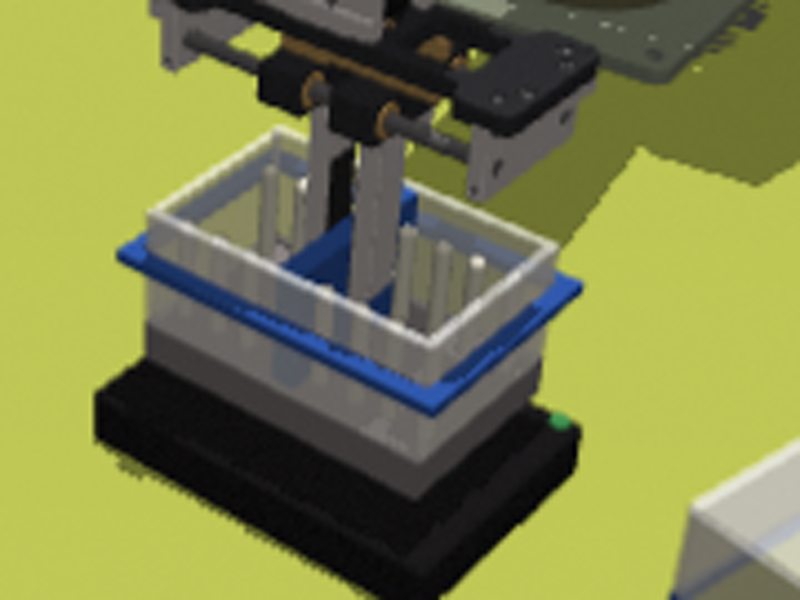

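Emit:
drive_tool(motion=[[[0,0,0,0.4,0],[0,0,0,0.4,0],[0,0,0,0.3,0],[0,0,0,0,0],[0,0,0,0,0]]])

```text
t: 10.35
tcp_pos: [496.4, 122.6, 109.2]
tool_rot: [-0.104, -3.139, 0.0]
wrist_force: [-0.3, -0.7, -4.5]
grip_width: 11.7
```

Emit:
drive_tool(motion=[[[0,0,0,0.2,0],[0,0,0,0.2,0],[0,0,0,0.1,0],[0,0,0,0,0],[0,0,0,0,0]]])

```text
t: 10.85
tcp_pos: [496.6, 122.6, 104.4]
tool_rot: [-0.104, -3.14, 0.0]
wrist_force: [-0.1, -0.1, -5.2]
grip_width: 11.9
```

Emit:
drive_tool(motion=[[[0,0,0,0.2,0],[0,0,0,0.15,0],[0,0,0,0,0],[0,0,0,0,0],[0,0,0,0,0]]])

```text
t: 11.35
tcp_pos: [496.6, 122.6, 101.0]
tool_rot: [0.104, 3.14, 0.0]
wrist_force: [0.0, 0.8, -4.6]
grip_width: 11.9
```

```bash
python3 plan.py 496.7 122.5 100.4 -0.066
```

```text
t 11.35 tcp [496.6 122.6 101. ] yaw -0.0660 tilt 0.0000 grip 11.9 F [ 0.   0.8 -4.6] q [ 0.07  0.22  1.82  0.    1.1  -1.43]
  twist first 0.0000, then shift cm [-0.01 -0.01  0.06] for yaw altern. twist -3.142
```

Emit:
drive_tool(motion=[[[0,0,0,0.1,0],[0,0,0,0,0],[0,0,0,0,0],[0,0,0,0,0],[0,0,0,0,0]]])

```text
t: 11.85
tcp_pos: [496.9, 122.7, 100.5]
tool_rot: [0.104, 3.139, 0.0]
wrist_force: [-0.8, -0.4, 0.3]
grip_width: 12.0
```

Emit:
drive_tool(motion=[[[5,0,0,0,0],[5,0,0,0,0],[5,0,0,0,0],[5,0,0,0,0],[5,0,0,0,0]]])

```text
t: 12.35
tcp_pos: [496.6, 122.7, 100.0]
tool_rot: [0.104, 3.14, 0.0]
wrist_force: [-0.0, -0.7, -0.6]
grip_width: 48.1
```

Emit:
drive_tool(motion=[[[5,0,0,-2,0],[5,0,0,-3,0],[5,0,0,-3,0],[5,0,0,-3,0],[5,0,0,-2,0]]])

```text
t: 12.85
tcp_pos: [497.5, 122.7, 232.5]
tool_rot: [0.103, 3.137, 0.001]
wrist_force: [0.3, 0.4, -0.1]
grip_width: 49.9
```

```bash
python3 plan.py 483 -391 200 0.112;  python3 look.py scene a9.png 310 170 180 135
```

```text
t 12.85 tcp [497.5 122.7 232.5] yaw -0.0660 tilt 0.0033 grip 49.9 F [ 0.3  0.4 -0.1] q [ 0.07  0.07  1.69 -0.    1.38 -1.43]
  twist first -0.1780, then shift cm [  7.19 -50.89   3.23] for yaw altern. twist 2.964
```

View pics/a9.png

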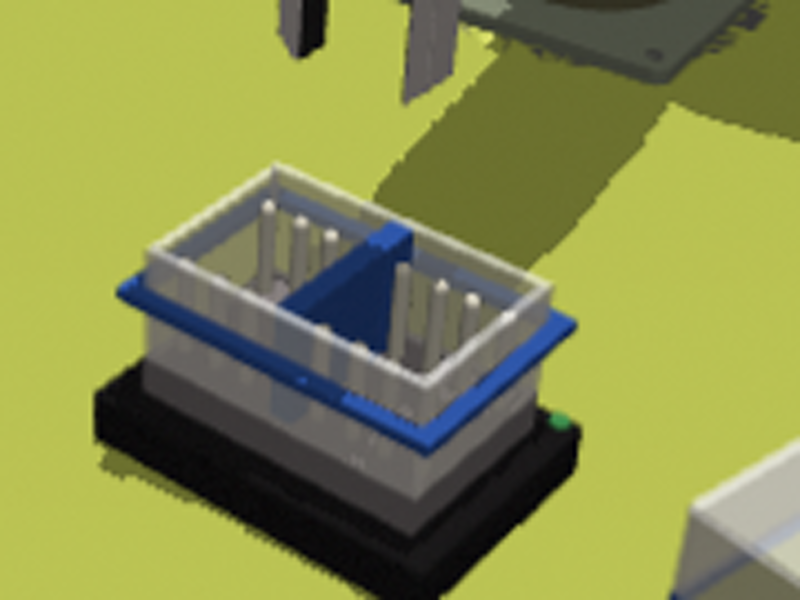

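Emit:
drive_tool(motion=[[[2.4,0,-4,0,-0.089],[2.4,0,-4,0,-0.089],[2.4,0.5,-4.5,0,0],[2.4,0.5,-4.5,0,0],[2.4,0.5,-4.5,0,0]]])

```text
t: 13.4
tcp_pos: [494.5, -94.6, 229.2]
tool_rot: [0.176, -3.136, -0.0]
wrist_force: [0.3, 1.0, 0.0]
grip_width: 24.2
```

Emit:
drive_tool(motion=[[[2.4,0.7,-4.5,0,0],[2.4,0.7,-4.5,0,0],[2.4,0.7,-4.5,0,0],[2.4,0.7,-4.5,0,0],[2.4,0.7,-4,0,0]]])

```text
t: 13.9
tcp_pos: [484.1, -317.7, 228.9]
tool_rot: [0.174, -3.136, -0.001]
wrist_force: [0.0, -0.3, -1.3]
grip_width: 24.0
```

```bash
python3 plan.py 477.8 -316.6 150 0.112
```

```text
t 13.90 tcp [ 484.1 -317.7  228.9] yaw 0.1111 tilt 0.0008 grip 24.0 F [ 0.  -0.3 -1.3] q [-0.73  0.22  1.53 -0.    1.39 -2.41]
  twist first -0.0009, then shift cm [0.61 0.17 7.89] for yaw altern. twist 3.141
```

Emit:
drive_tool(motion=[[[2.2,0.6,0.15,2.5,0],[2.2,0,0,3,0],[2.2,0,0,2.5,0],[2.2,0,0,0,0],[2.2,0,0,0,0]]])

```text
t: 14.4
tcp_pos: [478.4, -314.5, 149.3]
tool_rot: [0.176, -3.135, -0.002]
wrist_force: [0.6, -0.4, 0.6]
grip_width: 21.9
```

Emit:
drive_tool(motion=[[[2.2,0,0,0,0],[2.2,0,0,0,0],[2.2,0,0,0,0],[2.2,0,0,0,0],[2.2,0,0,0,0]]])

```text
t: 14.9
tcp_pos: [478.9, -314.9, 150.4]
tool_rot: [-0.176, 3.136, -0.001]
wrist_force: [0.3, 0.2, 0.2]
grip_width: 22.2
```

```bash
python3 plan.py 477.8 -316.6 99 0.112; python3 look.py scene b1.png 180 110 120 90; python3 look.py top b2.png 420 220 160 120
```

```text
t 14.90 tcp [ 478.9 -314.9  150.4] yaw 0.1122 tilt 0.0009 grip 22.2 F [0.3 0.2 0.2] q [-0.73  0.28  1.63 -0.    1.24 -2.42]
  twist first 0.0002, then shift cm [ 0.13 -0.15  5.14] for yaw altern. twist -3.141
```

View pics/b1.png

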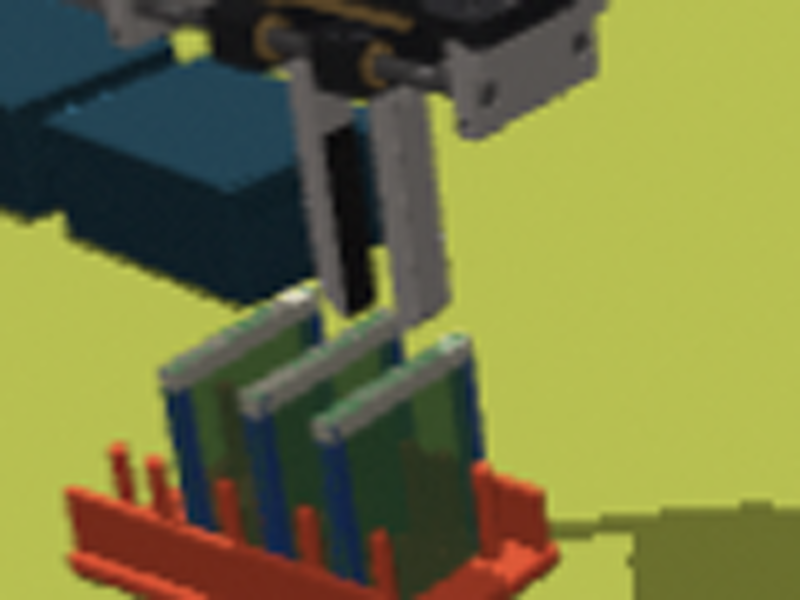

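View pics/b2.png

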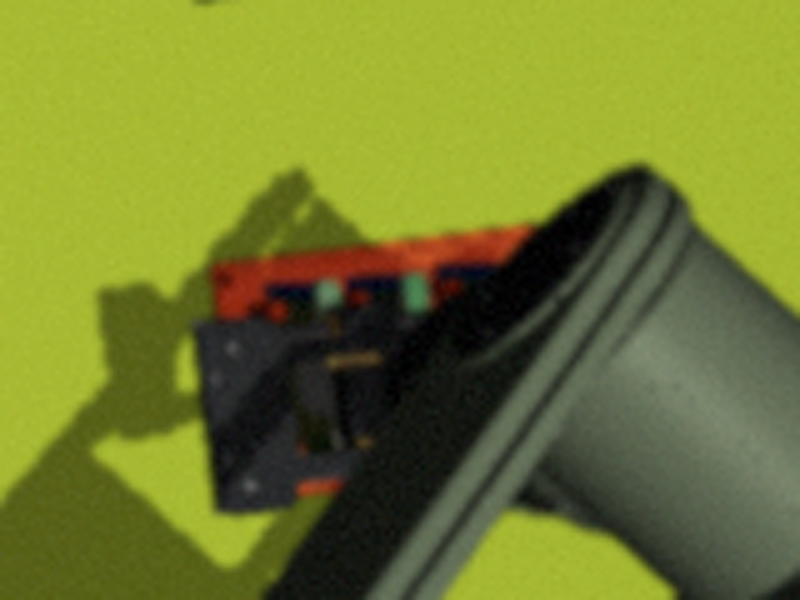

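Emit:
drive_tool(motion=[[[2.2,0.1,-0.15,0,0],[2.2,0,0,2,0],[2.2,0,0,2,0],[2.2,0,0,1.1,0],[2.2,0,0,0,0]]])

```text
t: 15.5
tcp_pos: [476.5, -315.4, 96.9]
tool_rot: [0.175, -3.134, -0.005]
wrist_force: [-0.6, 0.5, -0.1]
grip_width: 21.8
```

Emit:
drive_tool(motion=[[[2.2,0,0,0,0],[2.2,0,0,0,0],[2.2,0,0,0,0],[0,0,0,0,0],[0,0,0,0,0]]], newtons=15)

```text
t: 16.0
tcp_pos: [478.1, -316.6, 99.5]
tool_rot: [-0.176, 3.136, -0.001]
wrist_force: [0.4, -0.2, 0.4]
grip_width: 9.1
```

Emit:
drive_tool(motion=[[[0,0,0,0,0],[0,0,0,0,0],[0,0,0,0,0],[0,0,0,0,0],[0,0,0,0,0]]])

```text
t: 16.5
tcp_pos: [478.1, -316.6, 99.4]
tool_rot: [-0.176, 3.136, -0.001]
wrist_force: [-0.6, 0.6, 4.3]
grip_width: 7.6
```

```bash
python3 plan.py 477.8 -316.6 99 0.112; python3 look.py scene b3.png 180 110 120 90
```

```text
t 16.50 tcp [ 478.1 -316.6   99.4] yaw 0.1120 tilt 0.0007 grip 7.6 F [-0.6  0.6  4.3] q [-0.74  0.34  1.66  0.    1.14 -2.42]
  twist first -0.0000, then shift cm [0.03 0.   0.04] for yaw altern. twist 3.142
```

View pics/b3.png

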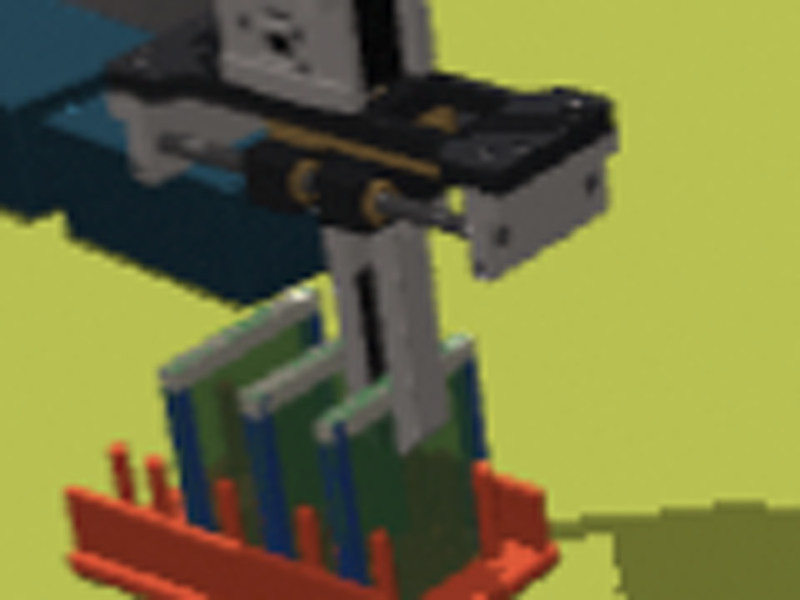

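Emit:
drive_tool(motion=[[[0,0,0,-0.5,0],[0,0,0,-1,0],[0,0,0,-1.5,0],[0,0,0,-2,0],[0,0,0,-2,0]]])

```text
t: 17.05
tcp_pos: [477.6, -315.6, 170.2]
tool_rot: [0.175, -3.136, -0.003]
wrist_force: [0.3, 0.0, -0.7]
grip_width: 7.7
```

Emit:
drive_tool(motion=[[[0,0,0,-2,0],[0,0,0,-2.5,0],[0,0,0,-2.5,0],[0,0,0,-1,0],[0,0,0,0,0]]])

```text
t: 17.55
tcp_pos: [478.7, -316.8, 251.5]
tool_rot: [-0.176, 3.133, -0.004]
wrist_force: [-0.2, -0.4, -2.4]
grip_width: 7.9
```

```bash
python3 plan.py 500.7 178.5 245 -0.066; python3 look.py scene b4.png 180 70 160 120
```

```text
t 17.55 tcp [ 478.7 -316.8  251.5] yaw 0.1121 tilt 0.0040 grip 7.9 F [-0.2 -0.4 -2.4] q [-0.74  0.19  1.52  0.    1.43 -2.42]
  twist first 0.1781, then shift cm [ 1.08 49.57  0.54] for yaw altern. twist -2.963
```

View pics/b4.png

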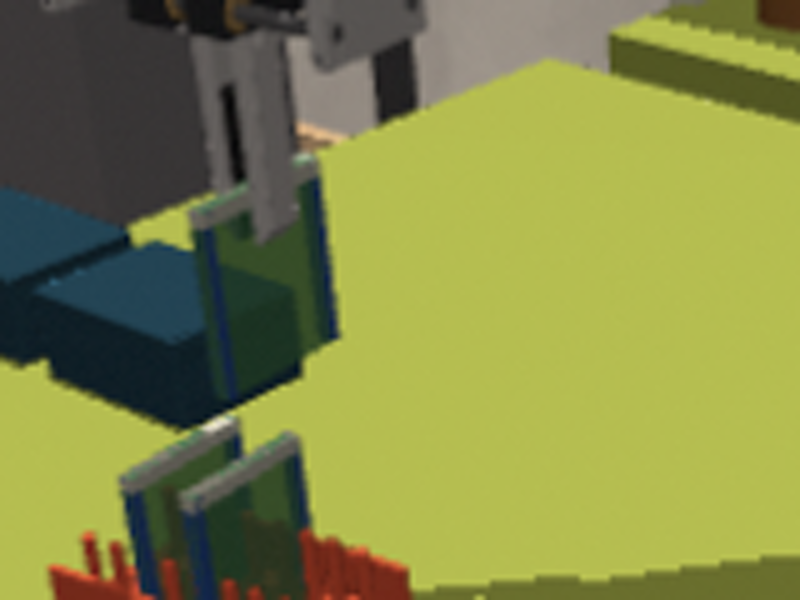

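Emit:
drive_tool(motion=[[[0,0,0,0,0.06],[0,0,1,0,0.06],[0,0,2.5,0,0.058],[0,0.1,4,0,0],[0,0.1,4,0,0]]])

```text
t: 18.1
tcp_pos: [479.5, -199.8, 246.6]
tool_rot: [-0.106, -3.136, -0.004]
wrist_force: [0.3, 0.3, -0.9]
grip_width: 8.1
```

Emit:
drive_tool(motion=[[[0,0.1,4.5,0,0],[0,0.1,4.5,0,0],[0,0.1,4.5,0,0],[0,0.1,4.5,0,0],[0,0.1,4.5,0,0]]])

```text
t: 18.6
tcp_pos: [489.1, 25.4, 247.0]
tool_rot: [-0.104, -3.136, -0.001]
wrist_force: [1.1, -0.2, -1.5]
grip_width: 8.1
```

Emit:
drive_tool(motion=[[[0,0.1,4,0,0],[0,0.1,4,0,0],[0,0.1,3,0,0],[0,0,2,0,0],[0,0,1,0,0]]])

```text
t: 19.1
tcp_pos: [495.4, 164.9, 246.9]
tool_rot: [-0.1, -3.136, 0.0]
wrist_force: [0.9, -0.3, -1.9]
grip_width: 7.9
```

Emit:
drive_tool(motion=[[[0,0,0,0,0],[0,0,0,0,0],[0,0,0,0,0],[0,0,0,0,0],[0,0,0,0,0]]])

```text
t: 19.6
tcp_pos: [497.0, 162.5, 249.0]
tool_rot: [0.106, 3.14, -0.0]
wrist_force: [0.7, -0.2, -1.3]
grip_width: 7.9
```

```bash
python3 plan.py 500.7 178.5 245 -0.066; python3 look.py scene b5.png 310 100 200 150
```

```text
t 19.60 tcp [497.  162.5 249. ] yaw -0.0673 tilt 0.0001 grip 7.9 F [ 0.7 -0.2 -1.3] q [ 0.15  0.08  1.65 -0.    1.42 -1.35]
  twist first -0.0013, then shift cm [-0.26  1.62  0.4 ] for yaw altern. twist 3.140
```

View pics/b5.png

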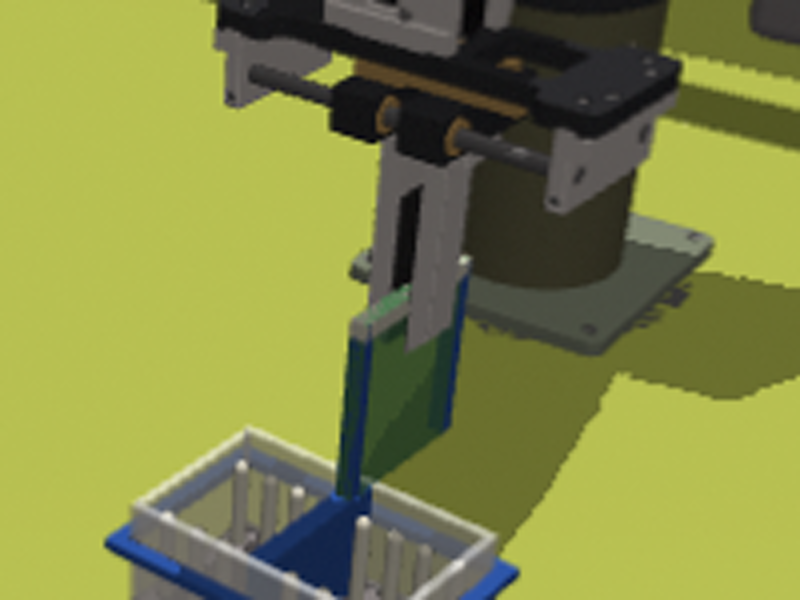

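```bash
cat > ov.py <<'E'
from fit import *
from plan import pose
import sys
def ov(name,crop,top_off=0.6,dx=0,extra=()):
    f=grab('scene'); s,p,R=pose(); yaw=np.arctan2(R[1,1],R[0,1])-np.pi/2
    yaw=(yaw+np.pi/2)%np.pi-np.pi/2
    B=place(M['cass'][0],[p[0]+dx*np.cos(yaw),p[1]+dx*np.sin(yaw),yaw],p[2]+top_off-90)
    x,y,w,h=crop; k=min(800/w,600/h); im=cv2.resize(f['pixels'][y:y+h,x:x+w,::-1],None,fx=k,fy=k,interpolation=cv2.INTER_CUBIC)
    uv=proj(f,B)
    T=lambda u:tuple(np.round((u-[x,y]+.5)*k).astype(int))
    for i in range(8):
        for j in range(i):
            if bin(i^j).count('1')==1: cv2.line(im,T(uv[i]),T(uv[j]),(0,0,255),1)
    cv2.imwrite('pics/'+name,im)
if __name__=='__main__': ov(sys.argv[1],list(map(int,sys.argv[2:6])))
E
python3 ov.py b6.png 370 150 80 60
```

```text
(no output)
```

View pics/b6.png

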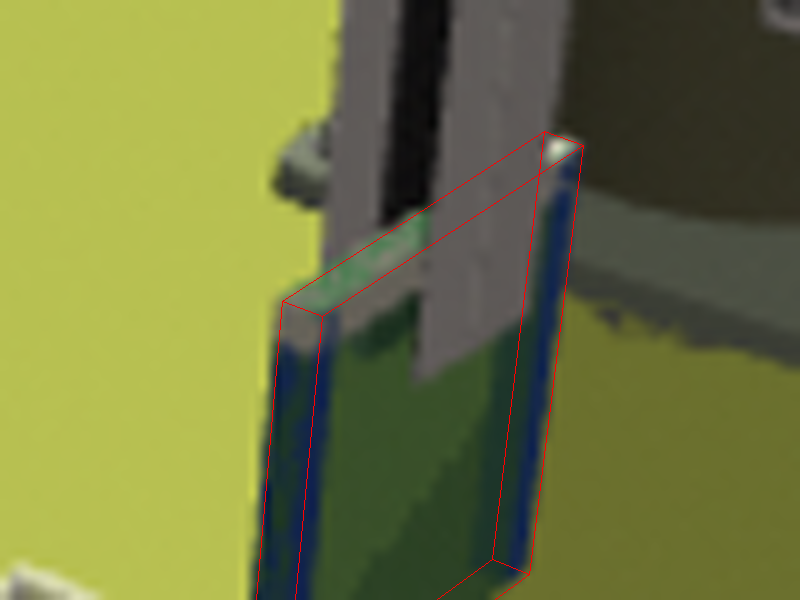

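Emit:
drive_tool(motion=[[[0,-0.3,1.6,0,0],[0,0,0,0,0],[0,0,0,0,0],[0,0,0,0,0],[0,0,0,0,0]]])

```text
t: 20.2
tcp_pos: [500.9, 179.1, 248.8]
tool_rot: [-0.103, -3.14, 0.0]
wrist_force: [-0.4, -0.2, -0.3]
grip_width: 7.8
```

```bash
python3 plan.py 500.7 178.5 205 -0.066; python3 - <<'E'
from col import *
f=grab('scene'); r=vision.cut_out('tank',f); print([(q['confidence'],q['box']) for q in r])
m=r[0]['pixels']; print(fit([(f,m)],'tank',[497,122,-.066],30)); r=vision.cut_out('base',f); print(fit([(f,r[0]['pixels'])],'base',[497,122,-.066],0,part=M['base']+[M['tank'][0]+[0,0,30],M['tank'][1]+[0,0,30]]))
E
python3 ov.py b7.png 330 110 160 120
```

```text
t 20.20 tcp [500.9 179.1 248.8] yaw -0.0658 tilt 0.0003 grip 7.8 F [-0.4 -0.2 -0.3] q [ 0.18  0.1   1.62 -0.    1.42 -1.32]
  twist first 0.0002, then shift cm [ 0.01 -0.06  4.38] for yaw altern. twist -3.141
[(0.82, [338.2, 206.7, 101.1, 83.1])]
(array([ 4.97289882e+02,  1.20583975e+02, -6.98043873e-02]), np.float64(0.04749206081032753))
(array([ 4.95481187e+02,  1.19898697e+02, -5.05985906e-02]), np.float64(1.538608193397522))
```

View pics/b7.png

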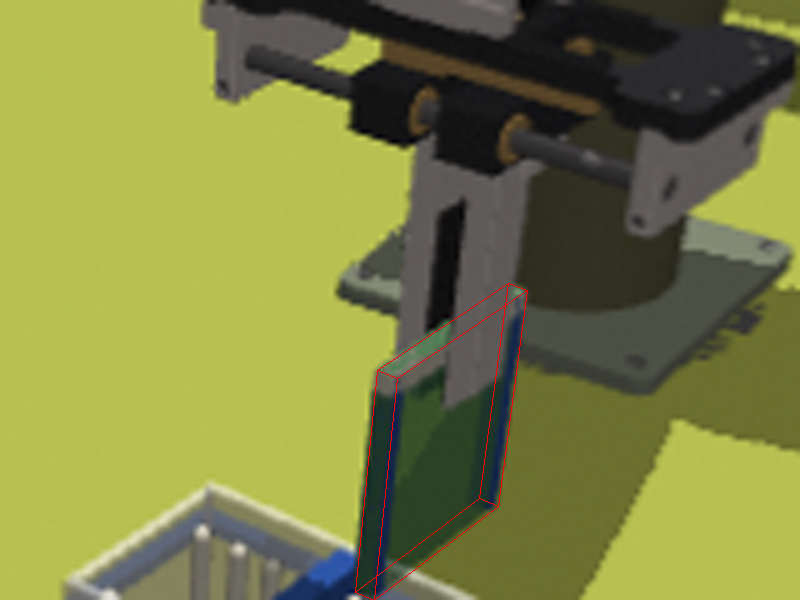

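Emit:
drive_tool(motion=[[[0,0,-0.06,1.5,0],[0,0,0,2,0],[0,0,0,1.3,0],[0,0,0,0,0],[0,0,0,0,0]]])

```text
t: 20.9
tcp_pos: [501.0, 178.4, 201.0]
tool_rot: [-0.104, -3.14, 0.0]
wrist_force: [0.7, 0.2, -3.0]
grip_width: 7.9
```

Emit:
drive_tool(motion=[[[0,0,0,0,0],[0,0,0,0,0],[0,0,0,0,0],[0,0,0,0,0],[0,0,0,0,0]]])

```text
t: 21.4
tcp_pos: [501.0, 178.5, 201.2]
tool_rot: [0.104, 3.14, 0.0]
wrist_force: [-0.3, -0.2, -2.5]
grip_width: 7.9
```

```bash
python3 plan.py 500.7 178.5 139.4 -0.066; python3 look.py scene b8.png 330 150 140 105; python3 look.py top b9.png 200 220 160 120
```

```text
t 21.40 tcp [501.  178.5 201.2] yaw -0.0660 tilt 0.0003 grip 7.9 F [-0.3 -0.2 -2.5] q [ 0.18  0.14  1.68 -0.    1.32 -1.33]
  twist first 0.0000, then shift cm [0.03 0.   6.18] for yaw altern. twist -3.142
```

View pics/b8.png

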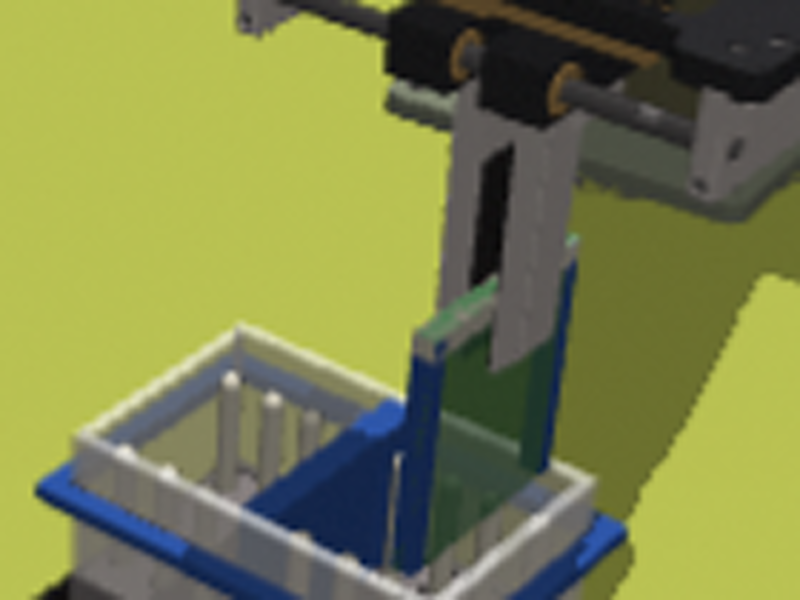

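View pics/b9.png

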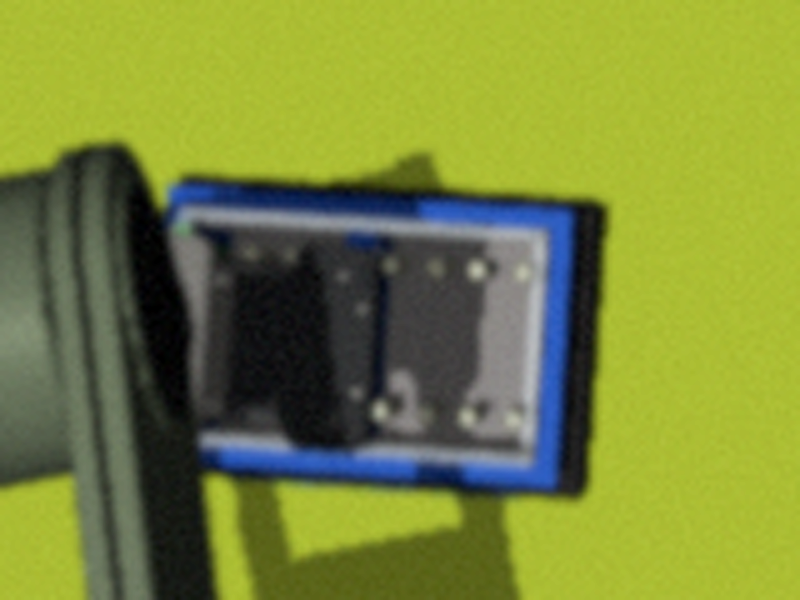

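Emit:
drive_tool(motion=[[[0,0,0,0.5,0],[0,0,0,0.5,0],[0,0,0,0.5,0],[0,0,0,0.5,0],[0,0,0,0,0]]])

```text
t: 22.0
tcp_pos: [500.1, 178.3, 179.6]
tool_rot: [-0.104, -3.138, 0.001]
wrist_force: [-0.6, 0.2, -2.1]
grip_width: 8.0
```

Emit:
drive_tool(motion=[[[0,0,0,0.3,0],[0,0,0,0.3,0],[0,0,0,0.3,0],[0,0,0,0,0],[0,0,0,0,0]]])

```text
t: 22.5
tcp_pos: [500.9, 178.4, 171.9]
tool_rot: [-0.104, -3.14, -0.0]
wrist_force: [1.0, -0.0, -1.3]
grip_width: 8.1
```

```bash
python3 plan.py 500.7 178.5 139.4 -0.066; python3 look.py scene b10.png 330 150 140 105
```

```text
t 22.50 tcp [500.9 178.4 171.9] yaw -0.0660 tilt 0.0001 grip 8.1 F [ 1.  -0.  -1.3] q [ 0.18  0.17  1.71  0.    1.26 -1.33]
  twist first 0.0000, then shift cm [0.02 0.   3.25] for yaw altern. twist -3.142
```

View pics/b10.png

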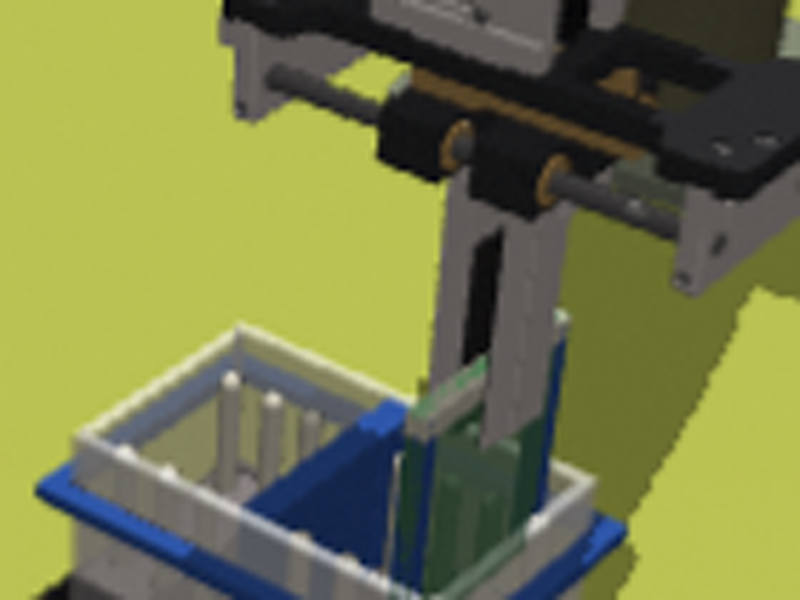

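Emit:
drive_tool(motion=[[[0,0,0,0.6,0],[0,0,0,0.8,0],[0,0,0,0.8,0],[0,0,0,0.5,0],[0,0,0,0,0]]])

```text
t: 23.05
tcp_pos: [499.9, 178.2, 143.4]
tool_rot: [-0.104, -3.137, 0.001]
wrist_force: [0.2, -0.3, -2.7]
grip_width: 8.0
```

Emit:
drive_tool(motion=[[[0,0,0,0.2,0],[0,0,0,0.2,0],[0,0,0,0.1,0],[0,0,0,0,0],[0,0,0,0,0]]])

```text
t: 23.55
tcp_pos: [501.0, 178.5, 140.1]
tool_rot: [0.104, 3.14, 0.0]
wrist_force: [-0.8, 0.6, -1.2]
grip_width: 7.8
```

```bash
python3 plan.py 500.7 178.5 139.4 -0.066; python3 look.py scene b11.png 330 150 140 105
```

```text
t 23.55 tcp [501.  178.5 140.1] yaw -0.0660 tilt 0.0003 grip 7.8 F [-0.8  0.6 -1.2] q [ 0.18  0.21  1.74 -0.    1.19 -1.33]
  twist first -0.0000, then shift cm [0.03 0.   0.07] for yaw altern. twist 3.142
```

View pics/b11.png

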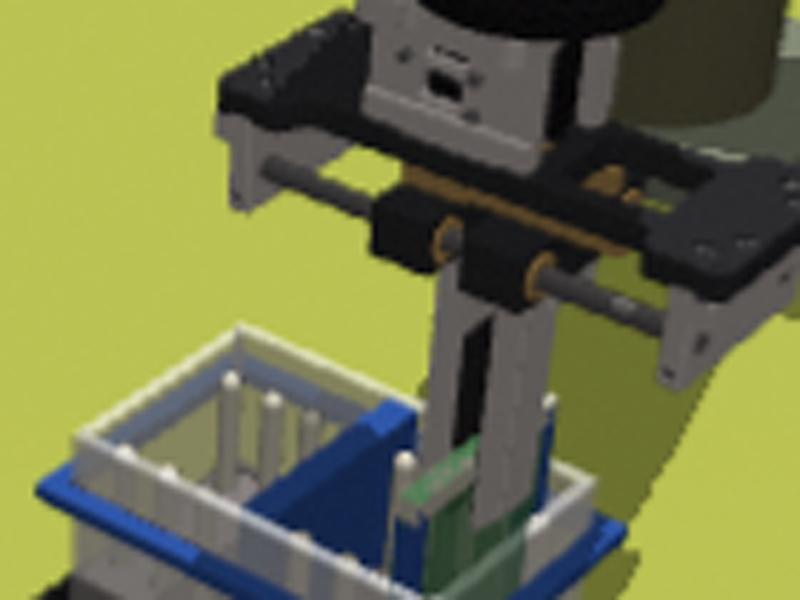

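Emit:
drive_tool(motion=[[[0,0,0,0.1,0],[0,0,0,0,0],[0,0,0,0,0],[2,0,0,0,0],[2,0,0,0,0]]])

```text
t: 24.1
tcp_pos: [501.0, 178.4, 139.0]
tool_rot: [0.104, 3.14, 0.0]
wrist_force: [0.5, 0.7, 0.7]
grip_width: 18.5
```

Emit:
drive_tool(motion=[[[2,0,0,0,0],[2,0,0,-1,0],[2,0,0,-2,0],[2,0,0,-3,0],[2,0,0,-3,0]]])

```text
t: 24.6
tcp_pos: [500.6, 178.4, 230.2]
tool_rot: [-0.104, -3.139, 0.0]
wrist_force: [0.7, 0.2, -0.6]
grip_width: 19.6
```

Emit:
drive_tool(motion=[[[2.2,0,-2,-1,-0.089],[2.2,0,-4,0,-0.089],[2.2,0.5,-4.5,0,0],[2.2,0.5,-4.5,0,0],[2.2,0.5,-4.5,0,0]]])

```text
t: 25.1
tcp_pos: [500.7, -18.9, 240.0]
tool_rot: [-0.177, 3.135, -0.001]
wrist_force: [1.0, -0.8, 1.1]
grip_width: 22.2
```

```bash
python3 plan.py 482 -352.5 220 0.112; python3 look.py scene c1.png 320 150 160 120
```

```text
t 25.10 tcp [500.7 -18.9 240. ] yaw 0.1127 tilt 0.0016 grip 22.2 F [ 1.  -0.8  1.1] q [-0.21  0.04  1.71  0.    1.39 -1.89]
  twist first 0.0007, then shift cm [  5.59 -32.95   2.01] for yaw altern. twist -3.141
```

View pics/c1.png

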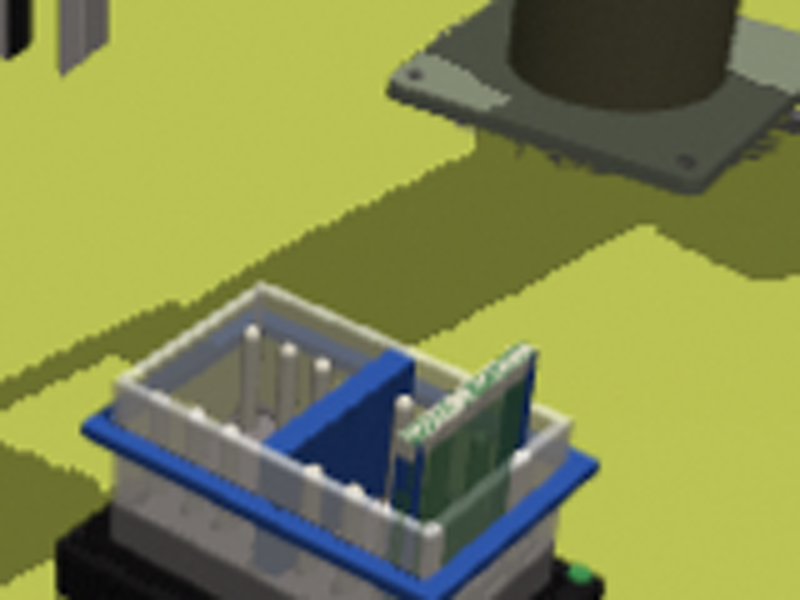

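Emit:
drive_tool(motion=[[[2.2,0.7,-4,0,0],[2.2,0.7,-4,0,0],[2.2,0.7,-4,0,0],[2.2,0.7,-4,0,0],[2.2,0.7,-4,0,0]]])

```text
t: 25.65
tcp_pos: [488.2, -221.5, 239.9]
tool_rot: [-0.176, 3.136, -0.001]
wrist_force: [0.2, -0.2, 0.8]
grip_width: 22.0
```

Emit:
drive_tool(motion=[[[2.2,0.7,-4,0,0],[2.2,0.7,-4,0,0],[2.2,0.7,-3,0,0],[2.2,0,-1.8,3,0],[2.2,0,0,4,0]]])

```text
t: 26.15
tcp_pos: [483.6, -354.2, 172.0]
tool_rot: [-0.171, 3.131, -0.011]
wrist_force: [-0.8, 0.8, -0.7]
grip_width: 22.4
```

Emit:
drive_tool(motion=[[[2.2,0,0,1,0],[2.2,0,0,0,0],[2.2,0,0,0,0],[2.2,0,0,0,0],[2.2,0,0,0,0]]])

```text
t: 26.65
tcp_pos: [482.9, -350.1, 161.3]
tool_rot: [-0.177, 3.134, -0.005]
wrist_force: [0.8, -0.0, -0.7]
grip_width: 22.1
```

```bash
python3 plan.py 481.5 -352.5 99.4 0.112
```

```text
t 26.65 tcp [ 482.9 -350.1  161.3] yaw 0.1127 tilt 0.0039 grip 22.1 F [ 0.8 -0.  -0.7] q [-0.77  0.31  1.56 -0.    1.27 -2.46]
  twist first 0.0007, then shift cm [ 0.18 -0.21  6.19] for yaw altern. twist -3.141
```

Emit:
drive_tool(motion=[[[2.2,0.15,-0.2,2.5,0],[2.2,0,0,0,0],[2.2,0,0,0,0],[2.2,0,0,0,0],[2.2,0,0,0,0]]])

```text
t: 27.15
tcp_pos: [481.1, -352.2, 135.2]
tool_rot: [-0.176, 3.135, -0.002]
wrist_force: [-0.1, 0.2, 0.0]
grip_width: 22.1
```

```bash
python3 plan.py 481.5 -352.5 99.4 0.112;python3 look.py scene c2.png 180 110 120 90
```

```text
t 27.15 tcp [ 481.1 -352.2  135.2] yaw 0.1121 tilt 0.0021 grip 22.1 F [-0.1  0.2  0. ] q [-0.78  0.34  1.58  0.    1.22 -2.46]
  twist first 0.0001, then shift cm [-0.03 -0.03  3.58] for yaw altern. twist -3.141
```

View pics/c2.png

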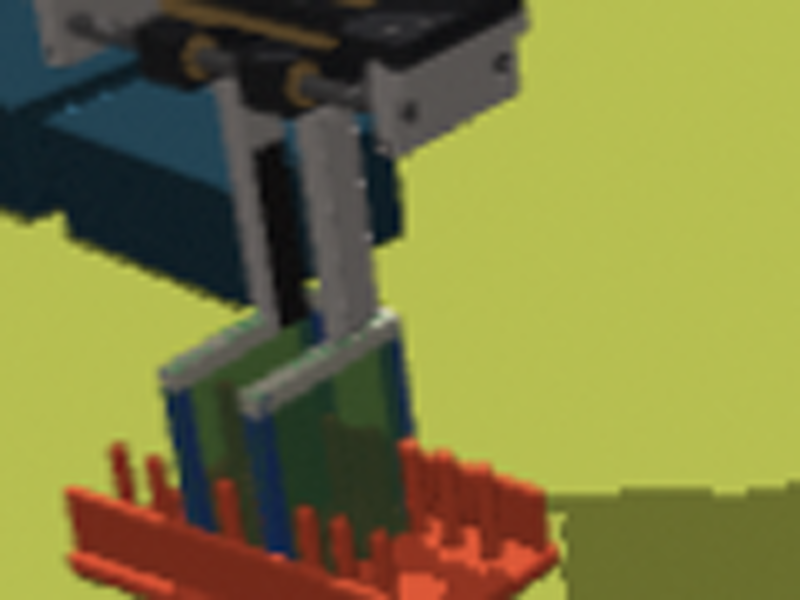

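Emit:
drive_tool(motion=[[[2.2,0,0,1.5,0],[2.2,0,0,1.5,0],[2.2,0,0,0.6,0],[2.2,0,0,0,0],[2.2,0,0,0,0]]])

```text
t: 27.7
tcp_pos: [480.2, -351.5, 97.3]
tool_rot: [0.176, -3.136, -0.001]
wrist_force: [0.6, 0.3, -0.5]
grip_width: 22.1
```

Emit:
drive_tool(motion=[[[2.2,0,0,0,0],[2.2,0,0,0,0],[0,0,0,0,0],[0,0,0,0,0],[0,0,0,0,0]]])

```text
t: 28.2
tcp_pos: [480.7, -352.2, 98.3]
tool_rot: [-0.176, 3.136, -0.002]
wrist_force: [0.0, -1.1, -0.1]
grip_width: 8.0
```

Emit:
drive_tool(motion=[[[0,0,0,0,0],[0,0,0,0,0],[0,0,0,0,0],[0,0,0,0,0],[0,0,0,0,0]]])

```text
t: 28.7
tcp_pos: [480.7, -352.2, 98.3]
tool_rot: [-0.176, 3.136, -0.002]
wrist_force: [0.0, -1.6, 0.8]
grip_width: 7.5
```

```bash
python3 plan.py 481.5 -352.5 99.4 0.112;python3 look.py scene c3.png 180 110 120 90
```

```text
t 28.70 tcp [ 480.7 -352.2   98.3] yaw 0.1120 tilt 0.0012 grip 7.5 F [ 0.  -1.6  0.8] q [-0.78  0.39  1.6  -0.    1.15 -2.46]
  twist first -0.0000, then shift cm [-0.08 -0.04 -0.11] for yaw altern. twist 3.142
```

View pics/c3.png

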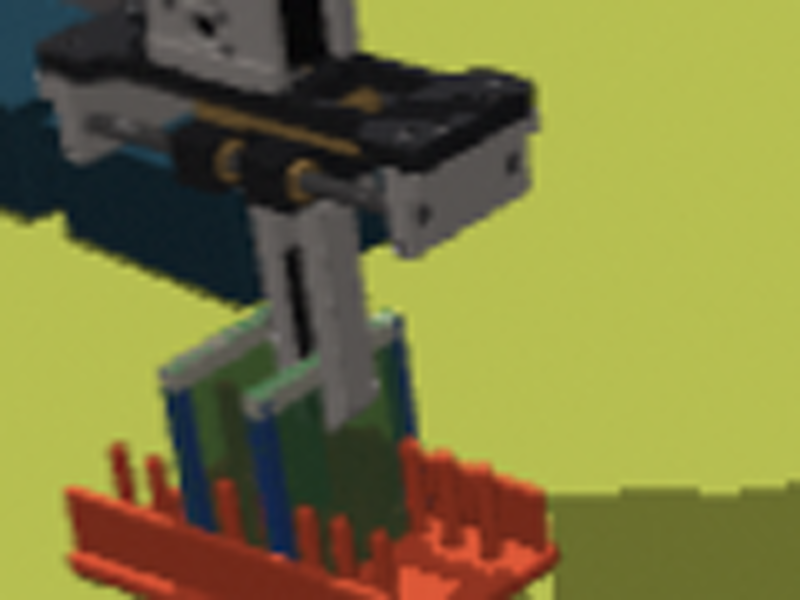

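Emit:
drive_tool(motion=[[[0,0,0,-0.5,0],[0,0,0,-1,0],[0,0,0,-1.5,0],[0,0,0,-2,0],[0,0,0,-2,0]]])

```text
t: 29.25
tcp_pos: [479.8, -350.0, 168.4]
tool_rot: [0.175, -3.135, -0.007]
wrist_force: [0.7, 0.6, -2.1]
grip_width: 8.3
```

Emit:
drive_tool(motion=[[[0,0,0,-2,0],[0,0,0,-2.5,0],[0,0,0,-2.5,0],[0,0,0,-1,0],[0,0,0,0,0]]])

```text
t: 29.75
tcp_pos: [481.1, -351.5, 250.0]
tool_rot: [-0.176, 3.134, -0.002]
wrist_force: [-0.1, 1.0, -2.0]
grip_width: 7.9
```

Emit:
drive_tool(motion=[[[0,0,0,0,0.06],[0,0,1,0,0.06],[0,0,2.5,0,0.058],[0,0.1,4,0,0],[0,0.1,4,0,0]]])

```text
t: 30.25
tcp_pos: [482.0, -234.7, 245.6]
tool_rot: [-0.106, -3.136, -0.006]
wrist_force: [0.2, 0.6, -1.8]
grip_width: 7.9
```

```bash
python3 plan.py 498.3 142.6 245 -0.066; python3 look.py scene c4.png 180 70 160 120
```

```text
t 30.25 tcp [ 482.  -234.7  245.6] yaw -0.0676 tilt 0.0052 grip 7.9 F [ 0.2  0.6 -1.8] q [-0.62  0.12  1.61  0.    1.42 -2.12]
  twist first -0.0016, then shift cm [ 0.87 37.76  0.19] for yaw altern. twist 3.140
```

View pics/c4.png

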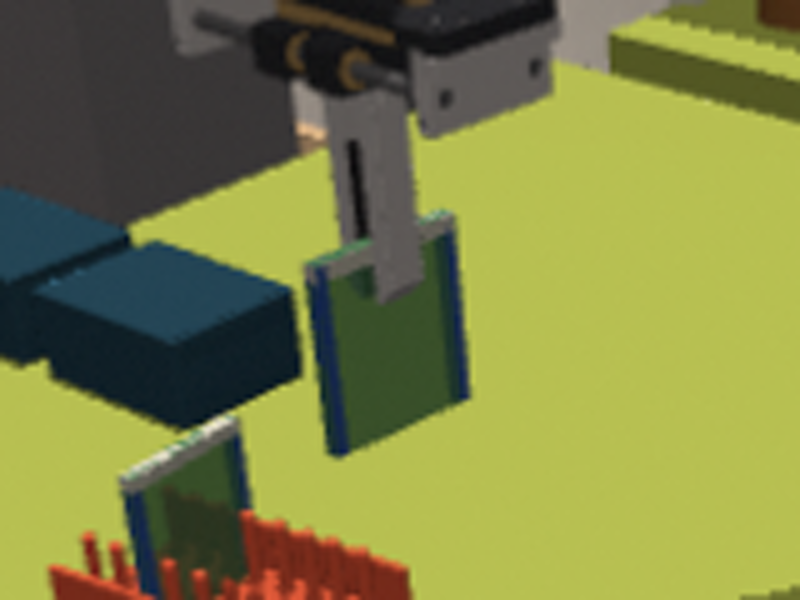

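Emit:
drive_tool(motion=[[[0,0.1,4,0,0],[0,0.1,4.5,0,0],[0,0.1,4.5,0,0],[0,0.1,4.5,0,0],[0,0.1,4.5,0,0]]])

```text
t: 30.8
tcp_pos: [491.4, -14.7, 246.2]
tool_rot: [-0.104, -3.136, -0.002]
wrist_force: [0.5, -0.0, -1.3]
grip_width: 8.0
```

Emit:
drive_tool(motion=[[[0,0.1,4.5,0,0],[0,0.1,4,0,0],[0,0.1,3.5,0,0],[0,0.1,2,0,0],[0,0,1,0,0]]])

```text
t: 31.3
tcp_pos: [497.2, 134.9, 246.2]
tool_rot: [-0.099, -3.136, -0.0]
wrist_force: [0.4, -0.1, -1.6]
grip_width: 7.8
```

Emit:
drive_tool(motion=[[[0,0,0,0,0],[0,0,0,0,0],[0,0,0,0,0],[0,0,0,0,0],[0,0,0,0,0]]])

```text
t: 31.8
tcp_pos: [499.0, 132.2, 248.0]
tool_rot: [0.106, 3.14, -0.0]
wrist_force: [0.4, 0.5, -0.9]
grip_width: 7.9
```

```bash
python3 plan.py 498.3 142.6 200 -0.066
```

```text
t 31.80 tcp [499.  132.2 248. ] yaw -0.0674 tilt 0.0001 grip 7.9 F [ 0.4  0.5 -0.9] q [ 0.09  0.07  1.66 -0.    1.41 -1.41]
  twist first -0.0014, then shift cm [0.13 1.03 4.8 ] for yaw altern. twist 3.140
```

Emit:
drive_tool(motion=[[[0,0.1,1.03,1,-0.001],[0,0,0,2,0],[0,0,0,1.5,0],[0,0,0,0,0],[0,0,0,0,0]]])

```text
t: 32.3
tcp_pos: [498.2, 143.7, 202.5]
tool_rot: [-0.102, -3.139, -0.0]
wrist_force: [1.1, 1.3, -0.6]
grip_width: 7.7
```

Emit:
drive_tool(motion=[[[0,0,0,0,0],[0,0,0,0,0],[0,0,0,0,0],[0,0,0,0,0],[0,0,0,0,0]]])

```text
t: 32.8
tcp_pos: [498.6, 143.4, 203.2]
tool_rot: [0.102, 3.139, 0.0]
wrist_force: [-0.5, 0.1, -1.2]
grip_width: 8.3
```

```bash
python3 plan.py 498.3 142.6 138.3 -0.066; python3 look.py scene c5.png 330 150 140 105
```

```text
t 32.80 tcp [498.6 143.4 203.2] yaw -0.0651 tilt 0.0005 grip 8.3 F [-0.5  0.1 -1.2] q [ 0.11  0.11  1.71 -0.    1.32 -1.39]
  twist first 0.0009, then shift cm [ 0.03 -0.08  6.49] for yaw altern. twist -3.141
```

View pics/c5.png

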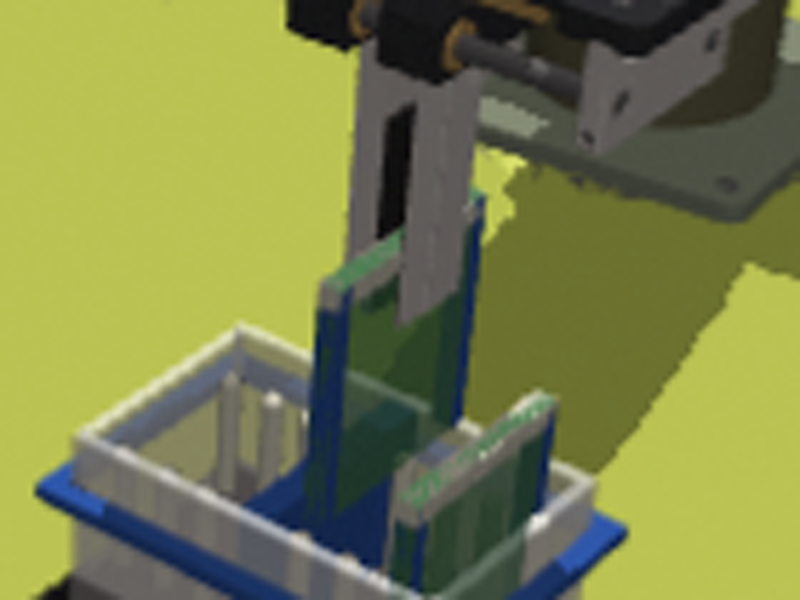

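Correct by −0.8 mm in y and lower.

Emit:
drive_tool(motion=[[[0,0.03,-0.08,0.5,0.001],[0,0,0,0.5,0],[0,0,0,0.5,0],[0,0,0,0.5,0],[0,0,0,0,0]]])

```text
t: 33.35
tcp_pos: [497.3, 142.5, 181.6]
tool_rot: [-0.104, -3.137, 0.0]
wrist_force: [-0.5, 0.3, -2.3]
grip_width: 7.9
```

Emit:
drive_tool(motion=[[[0,0,0,0.3,0],[0,0,0,0.3,0],[0,0,0,0.3,0],[0,0,0,0,0],[0,0,0,0,0]]])

```text
t: 33.85
tcp_pos: [498.1, 142.6, 173.9]
tool_rot: [-0.104, -3.14, 0.0]
wrist_force: [0.3, 0.3, -1.0]
grip_width: 7.8
```

```bash
python3 plan.py 498.3 142.6 138.3 -0.066; python3 look.py scene c6.png 330 150 140 105
```

```text
t 33.85 tcp [498.1 142.6 173.9] yaw -0.0660 tilt 0.0001 grip 7.8 F [ 0.3  0.3 -1. ] q [ 0.11  0.14  1.74  0.    1.26 -1.39]
  twist first -0.0000, then shift cm [-0.02  0.    3.56] for yaw altern. twist 3.142
```

View pics/c6.png

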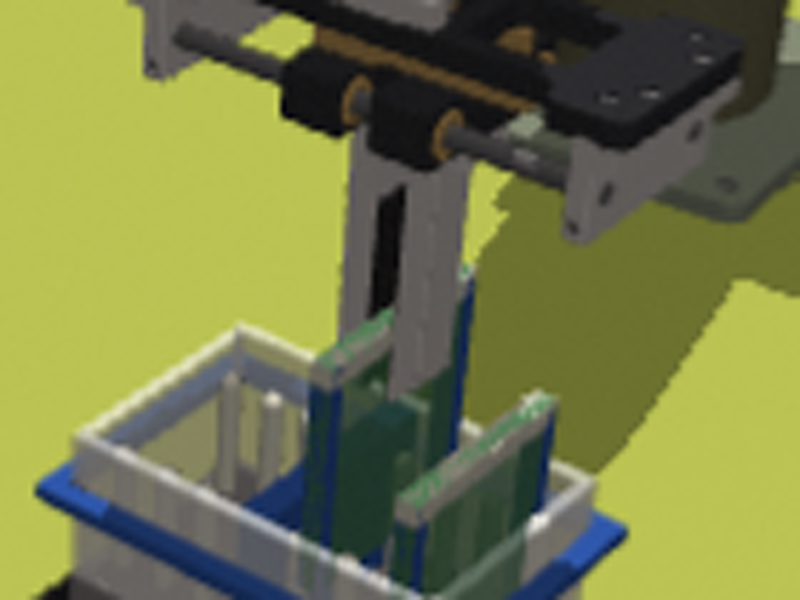

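Emit:
drive_tool(motion=[[[0,0,0,0.6,0],[0,0,0,0.8,0],[0,0,0,0.8,0],[0,0,0,0.8,0],[0,0,0,0,0]]])

```text
t: 34.4
tcp_pos: [496.7, 142.4, 141.9]
tool_rot: [-0.104, -3.136, 0.001]
wrist_force: [-0.9, 0.9, -1.4]
grip_width: 7.9
```

Emit:
drive_tool(motion=[[[0,0,0,0.2,0],[0,0,0,0.2,0],[0,0,0,0.1,0],[0,0,0,0,0],[0,0,0,0,0]]])

```text
t: 34.9
tcp_pos: [498.3, 142.6, 139.2]
tool_rot: [0.104, 3.139, 0.0]
wrist_force: [0.2, 0.0, -2.3]
grip_width: 8.0
```

```bash
python3 plan.py 498.3 142.6 138.3 -0.066; python3 look.py scene c7.png 330 150 140 105
```

```text
t 34.90 tcp [498.3 142.6 139.2] yaw -0.0660 tilt 0.0004 grip 8.0 F [ 0.2  0.  -2.3] q [ 0.11  0.18  1.77  0.    1.19 -1.39]
  twist first 0.0000, then shift cm [ 0.   -0.    0.09] for yaw altern. twist -3.142
```

View pics/c7.png

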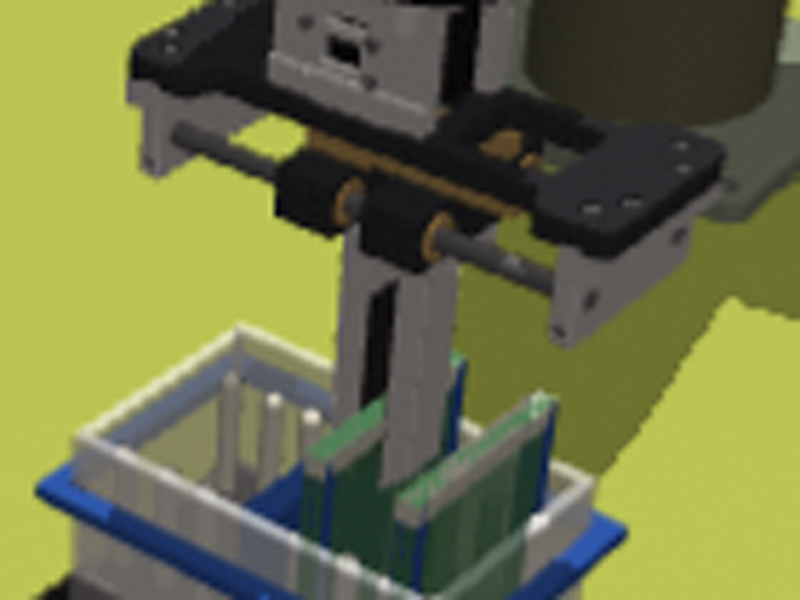

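Near the floor; last mm, release and go back for the third.

Emit:
drive_tool(motion=[[[0,0,0,0.1,0],[0,0,0,0,0],[0,0,0,0,0],[2,0,0,0,0],[2,0,0,0,0]]])

```text
t: 35.45
tcp_pos: [498.3, 142.6, 138.1]
tool_rot: [0.104, 3.14, 0.0]
wrist_force: [0.4, 0.7, -0.1]
grip_width: 18.7
```

Emit:
drive_tool(motion=[[[2,0,0,0,0],[2,0,0,-1,0],[2,0,0,-2,0],[2,0,0,-3,0],[2,0,0,-3,0]]])

```text
t: 35.95
tcp_pos: [497.9, 142.6, 229.3]
tool_rot: [-0.104, -3.139, 0.0]
wrist_force: [0.9, 0.1, 0.5]
grip_width: 20.5
```

Emit:
drive_tool(motion=[[[2.2,0,-2,-1,-0.089],[2.2,0,-4,0,-0.089],[2.2,0.5,-4.5,0,0],[2.2,0.5,-4.5,0,0],[2.2,0.5,-4.5,0,0]]])

```text
t: 36.45
tcp_pos: [498.0, -54.7, 239.1]
tool_rot: [-0.177, 3.135, -0.001]
wrist_force: [1.6, 0.2, 0.8]
grip_width: 22.0
```

```bash
python3 plan.py 486 -392 220 0.112; python3 look.py scene d1.png 320 150 160 120
```

```text
t 36.45 tcp [498.  -54.7 239.1] yaw 0.1126 tilt 0.0017 grip 22.0 F [1.6 0.2 0.8] q [-0.28  0.04  1.71  0.    1.39 -1.97]
  twist first 0.0006, then shift cm [  4.96 -33.38   1.92] for yaw altern. twist -3.141
```

View pics/d1.png

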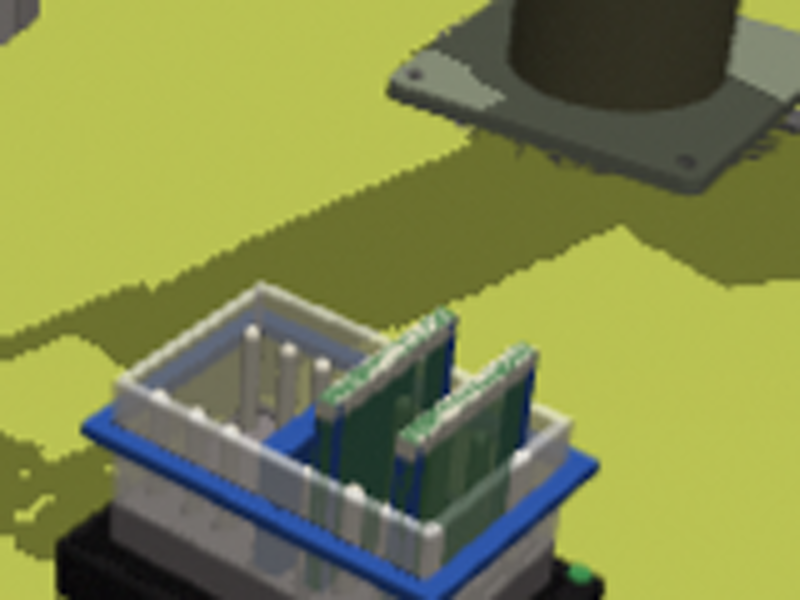

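Emit:
drive_tool(motion=[[[2.2,0.6,-4,0,0],[2.2,0.6,-4,0,0],[2.2,0.6,-4,0,0],[2.2,0.6,-4,0,0],[2.2,0.6,-4,0,0]]])

```text
t: 37.0
tcp_pos: [490.5, -256.8, 238.9]
tool_rot: [-0.176, 3.136, -0.001]
wrist_force: [0.5, -0.4, 0.3]
grip_width: 21.9
```

Emit:
drive_tool(motion=[[[2.2,0.6,-4,0,0],[2.2,0.6,-4,0,0],[2.2,0.6,-3,0,0],[2.2,0,-2,3,0],[2.2,0,0,4,0]]])

```text
t: 37.5
tcp_pos: [488.9, -391.4, 171.1]
tool_rot: [-0.171, 3.131, -0.012]
wrist_force: [1.2, -0.0, -0.8]
grip_width: 21.8
```

Emit:
drive_tool(motion=[[[2.2,0,0,2,0],[2.2,0,0,1,0],[2.2,0,0,0,0],[2.2,0,0,0,0],[2.2,0,0,0,0]]])

```text
t: 38.0
tcp_pos: [488.3, -387.4, 140.3]
tool_rot: [-0.176, 3.134, -0.005]
wrist_force: [-0.4, 0.8, 0.4]
grip_width: 22.1
```

Emit:
drive_tool(motion=[[[2.2,0,0,0,0],[2.2,0,0,0,0],[2.2,0,0,0,0],[2.2,0,0,0,0],[2.2,0,0,0,0]]])

```text
t: 38.5
tcp_pos: [487.1, -386.5, 138.0]
tool_rot: [-0.176, 3.137, -0.0]
wrist_force: [-0.0, 0.3, -0.6]
grip_width: 21.9
```

```bash
python3 plan.py 485.3 -392.1 99.4 0.112;python3 look.py scene d2.png 180 110 120 90
```

```text
t 38.50 tcp [ 487.1 -386.5  138. ] yaw 0.1120 tilt 0.0000 grip 21.9 F [-0.   0.3 -0.6] q [-0.81  0.39  1.51  0.    1.25 -2.49]
  twist first -0.0000, then shift cm [ 0.25 -0.54  3.86] for yaw altern. twist 3.142
```

View pics/d2.png

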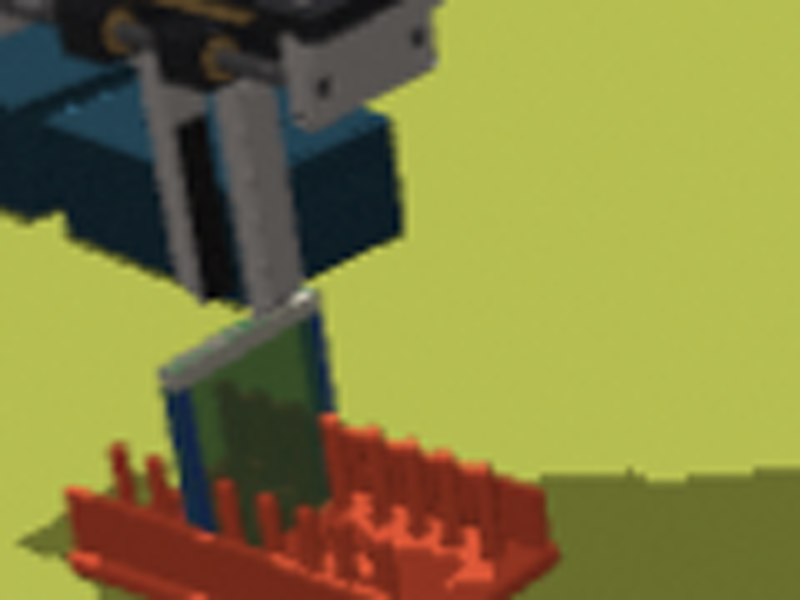

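Emit:
drive_tool(motion=[[[2.2,0.25,-0.54,0,0],[2.2,0,0,1.5,0],[2.2,0,0,1.5,0],[2.2,0,0,0.9,0],[2.2,0,0,0,0]]])

```text
t: 39.05
tcp_pos: [483.6, -390.4, 95.6]
tool_rot: [0.176, -3.133, -0.007]
wrist_force: [-0.1, 0.1, 0.3]
grip_width: 22.0
```

Emit:
drive_tool(motion=[[[2.2,0,0,0,0],[2.2,0,0,0,0],[0,0,0,0,0],[0,0,0,0,0],[0,0,0,0,0]]])

```text
t: 39.55
tcp_pos: [485.6, -392.4, 99.6]
tool_rot: [-0.176, 3.136, -0.001]
wrist_force: [0.5, 0.8, 1.6]
grip_width: 7.9
```

Emit:
drive_tool(motion=[[[0,0,0,0,0],[0,0,0,0,0],[0,0,0,0,0],[0,0,0,0,0],[0,0,0,0,0]]])

```text
t: 40.05
tcp_pos: [485.6, -392.4, 99.6]
tool_rot: [-0.176, 3.136, -0.001]
wrist_force: [-0.5, 1.0, 6.0]
grip_width: 8.2
```

```bash
python3 plan.py 485.3 -392.1 99.4 0.112;python3 look.py scene d3.png 180 110 120 90
```

```text
t 40.05 tcp [ 485.6 -392.4   99.6] yaw 0.1120 tilt 0.0011 grip 8.2 F [-0.5  1.   6. ] q [-0.82  0.44  1.53  0.    1.18 -2.5 ]
  twist first 0.0000, then shift cm [0.03 0.04 0.02] for yaw altern. twist -3.142
```

View pics/d3.png

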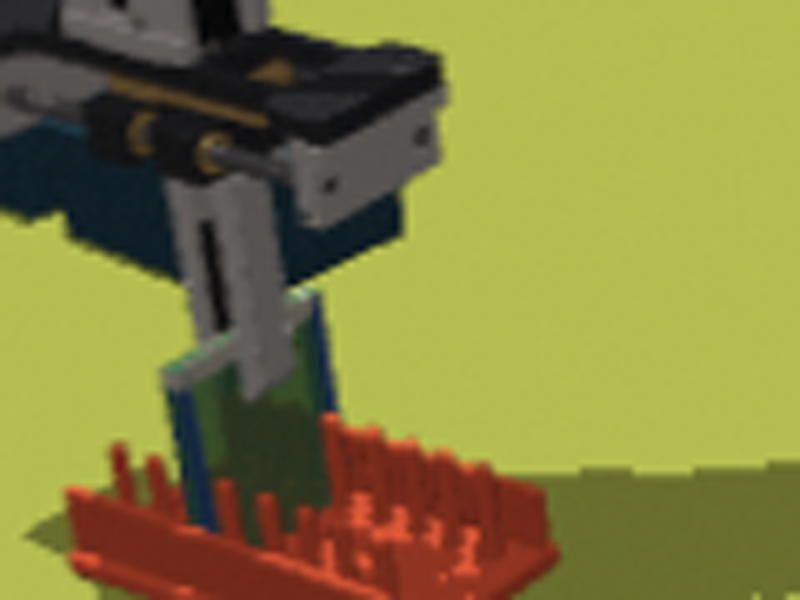

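Emit:
drive_tool(motion=[[[0,0,0,-0.5,0],[0,0,0,-1,0],[0,0,0,-1.5,0],[0,0,0,-2,0],[0,0,0,-2,0]]])

```text
t: 40.6
tcp_pos: [485.0, -391.3, 170.1]
tool_rot: [0.175, -3.136, -0.003]
wrist_force: [0.6, -1.4, -0.8]
grip_width: 7.8
```

Emit:
drive_tool(motion=[[[0,0,0,-2,0],[0,0,0,-2.5,0],[0,0,0,-2.5,0],[0,0,0,-1,0],[0,0,0,0,0]]])

```text
t: 41.1
tcp_pos: [486.1, -392.5, 251.7]
tool_rot: [-0.176, 3.134, -0.004]
wrist_force: [0.6, 0.0, -1.4]
grip_width: 7.9
```

Emit:
drive_tool(motion=[[[0,0,0,0,0.06],[0,0,1,0,0.06],[0,0,2.5,0,0.058],[0,0.1,4,0,0],[0,0.1,4,0,0]]])

```text
t: 41.6
tcp_pos: [487.0, -275.4, 246.7]
tool_rot: [-0.106, -3.137, -0.005]
wrist_force: [0.3, 0.1, -0.8]
grip_width: 7.9
```

Emit:
drive_tool(motion=[[[0,0.1,4,0,0],[0,0.1,4.5,0,0],[0,0.1,4.5,0,0],[0,0.1,4.5,0,0],[0,0.1,4.5,0,0]]])

```text
t: 42.1
tcp_pos: [496.3, -55.1, 247.2]
tool_rot: [-0.104, -3.137, -0.002]
wrist_force: [1.3, -0.2, -2.2]
grip_width: 8.0
```

```bash
python3 plan.py 493.3 66.7 245 -0.066; python3 look.py scene d4.png 180 70 200 150
```

```text
t 42.10 tcp [496.3 -55.1 247.2] yaw -0.0664 tilt 0.0035 grip 8.0 F [ 1.3 -0.2 -2.2] q [-0.28  0.03  1.7   0.    1.41 -1.79]
  twist first -0.0004, then shift cm [ 1.1  12.13  0.24] for yaw altern. twist 3.141
```

View pics/d4.png

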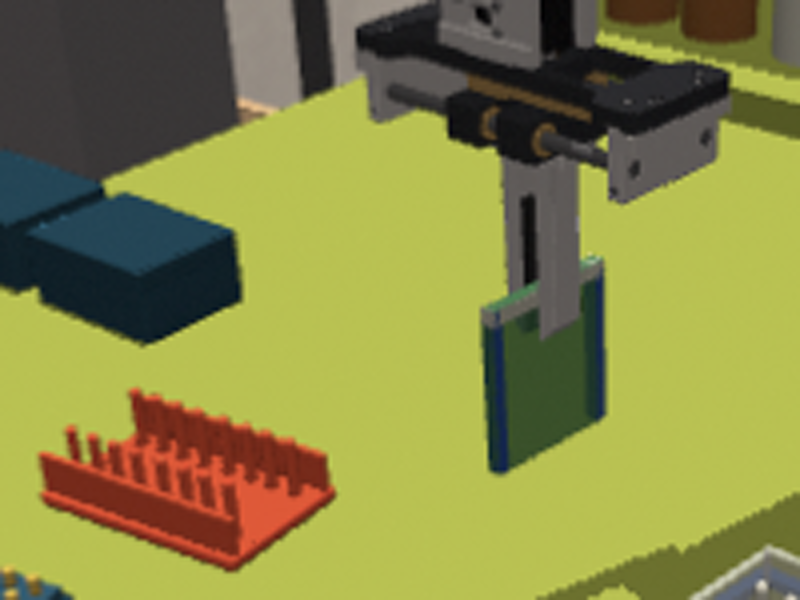

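Emit:
drive_tool(motion=[[[0,0.3,4,0,0],[0,0.3,4,0,0],[0,0.3,3,0,0],[0,0.2,1.5,0,0],[0,0,0,0,0]]])

```text
t: 42.65
tcp_pos: [493.6, 69.9, 247.4]
tool_rot: [-0.098, -3.137, -0.001]
wrist_force: [0.5, -0.7, -1.3]
grip_width: 7.9
```

Emit:
drive_tool(motion=[[[0,0,0,0,0],[0,0,0,0,0],[0,0,0,0,0],[0,0,0,0,0],[0,0,0,0,0]]])

```text
t: 43.15
tcp_pos: [495.1, 67.6, 249.0]
tool_rot: [0.105, 3.14, -0.0]
wrist_force: [0.5, -0.3, -1.2]
grip_width: 8.1
```

```bash
python3 plan.py 493.3 66.7 202 -0.066
```

```text
t 43.15 tcp [495.1  67.6 249. ] yaw -0.0670 tilt 0.0000 grip 8.1 F [ 0.5 -0.3 -1.2] q [-0.04  0.03  1.7  -0.    1.41 -1.54]
  twist first -0.0010, then shift cm [ 0.17 -0.1   4.7 ] for yaw altern. twist 3.141
```

Emit:
drive_tool(motion=[[[0,0.15,-0.1,1.5,-0.001],[0,0,0,2,0],[0,0,0,1.2,0],[0,0,0,0,0],[0,0,0,0,0]]])

```text
t: 43.65
tcp_pos: [493.6, 67.1, 202.1]
tool_rot: [-0.102, -3.14, 0.0]
wrist_force: [1.7, -0.7, -0.6]
grip_width: 7.7
```

Emit:
drive_tool(motion=[[[0,0,0,0,0],[0,0,0,0,0],[0,0,0,0,0],[0,0,0,0,0],[0,0,0,0,0]]])

```text
t: 44.15
tcp_pos: [493.5, 67.2, 202.1]
tool_rot: [0.102, 3.14, -0.0]
wrist_force: [0.1, -0.2, -0.6]
grip_width: 8.0
```

```bash
python3 plan.py 493.3 66.7 139.6 -0.066; python3 look.py scene d5.png 310 150 160 120
```

```text
t 44.15 tcp [493.5  67.2 202.1] yaw -0.0650 tilt 0.0003 grip 8.0 F [ 0.1 -0.2 -0.6] q [-0.04  0.07  1.76 -0.    1.31 -1.54]
  twist first 0.0010, then shift cm [ 0.02 -0.06  6.25] for yaw altern. twist -3.141
```

View pics/d5.png

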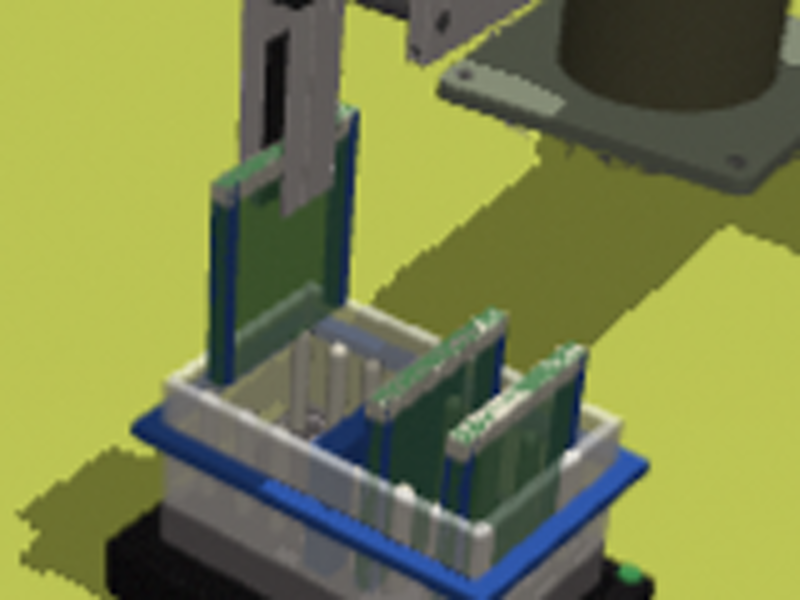

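Emit:
drive_tool(motion=[[[0,0.02,-0.06,0.5,0.001],[0,0,0,0.5,0],[0,0,0,0.5,0],[0,0,0,0.5,0],[0,0,0,0,0]]])

```text
t: 44.7
tcp_pos: [492.3, 66.7, 180.7]
tool_rot: [-0.104, -3.137, -0.0]
wrist_force: [0.3, -0.3, -0.8]
grip_width: 7.8
```

Emit:
drive_tool(motion=[[[0,0,0,0.3,0],[0,0,0,0.3,0],[0,0,0,0.3,0],[0,0,0,0,0],[0,0,0,0,0]]])

```text
t: 45.2
tcp_pos: [493.2, 66.7, 172.9]
tool_rot: [-0.104, -3.14, 0.0]
wrist_force: [-0.5, -0.1, -1.7]
grip_width: 8.1
```

```bash
python3 plan.py 493.3 66.7 139.6 -0.066; python3 look.py scene d6.png 310 150 160 120
```

```text
t 45.20 tcp [493.2  66.7 172.9] yaw -0.0660 tilt 0.0001 grip 8.1 F [-0.5 -0.1 -1.7] q [-0.04  0.1   1.79 -0.    1.25 -1.54]
  twist first -0.0000, then shift cm [-0.01  0.01  3.33] for yaw altern. twist 3.142
```

View pics/d6.png

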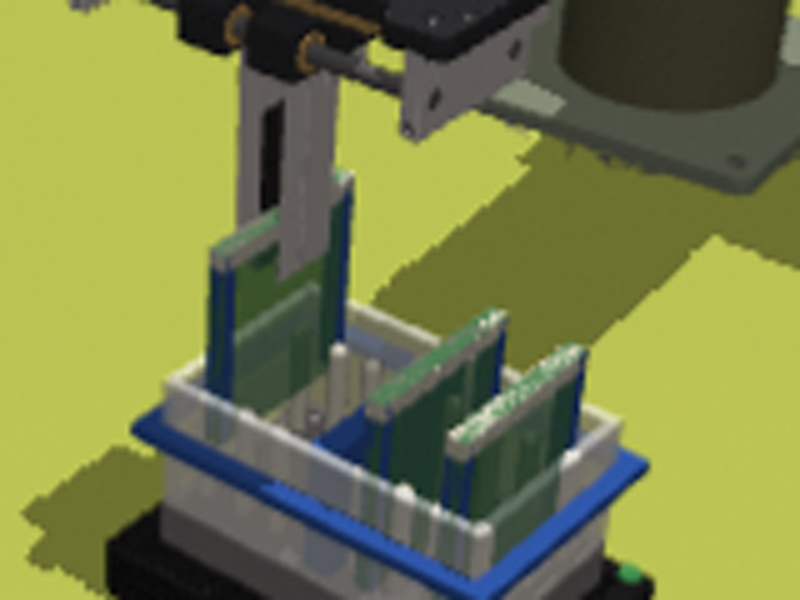

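Emit:
drive_tool(motion=[[[0,0,0,0.6,0],[0,0,0,0.8,0],[0,0,0,0.8,0],[0,0,0,0.6,0],[0,0,0,0,0]]])

```text
t: 45.75
tcp_pos: [492.0, 66.7, 143.3]
tool_rot: [-0.104, -3.137, 0.0]
wrist_force: [-0.5, 0.8, -1.2]
grip_width: 7.9
```

Emit:
drive_tool(motion=[[[0,0,0,0.2,0],[0,0,0,0.2,0],[0,0,0,0.1,0],[0,0,0,0,0],[0,0,0,0,0]]])

```text
t: 46.25
tcp_pos: [493.3, 66.7, 140.1]
tool_rot: [0.104, 3.14, 0.0]
wrist_force: [-0.1, -0.3, -1.5]
grip_width: 8.1
```

```bash
python3 plan.py 493.3 66.7 139.6 -0.066; python3 look.py scene d7.png 310 150 160 120
```

```text
t 46.25 tcp [493.3  66.7 140.1] yaw -0.0660 tilt 0.0004 grip 8.1 F [-0.1 -0.3 -1.5] q [-0.04  0.14  1.82  0.    1.18 -1.54]
  twist first 0.0000, then shift cm [0.01 0.   0.05] for yaw altern. twist -3.142
```

View pics/d7.png

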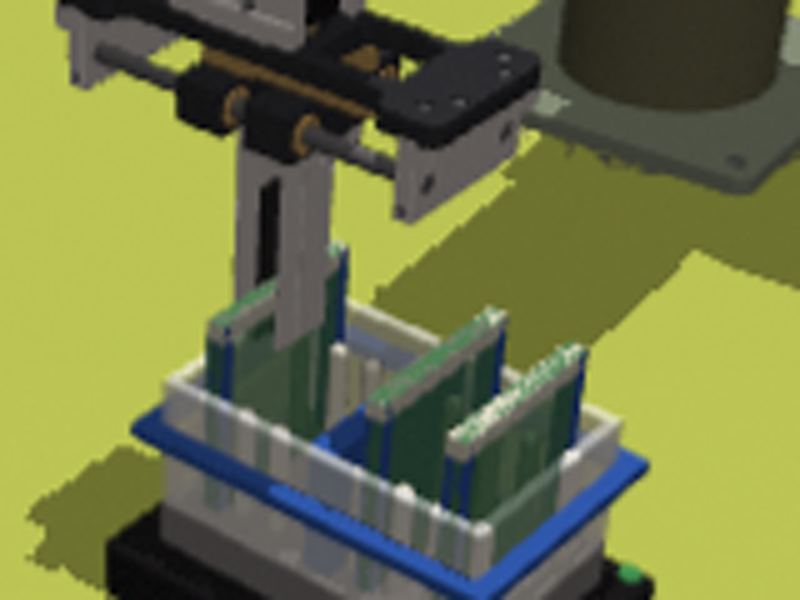

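Last mm, release, lift clear, then re-measure lid.

Emit:
drive_tool(motion=[[[0,0,0,0.1,0],[0,0,0,0,0],[0,0,0,0,0],[2,0,0,0,0],[2,0,0,0,0]]])

```text
t: 46.8
tcp_pos: [493.2, 66.6, 138.8]
tool_rot: [0.104, 3.14, 0.0]
wrist_force: [0.4, -0.3, -0.1]
grip_width: 18.7
```

Emit:
drive_tool(motion=[[[2,0,0,0,0],[2,0,0,-1,0],[2,0,0,-2,0],[2,0,0,-3,0],[2,0,0,-3,0]]])

```text
t: 47.3
tcp_pos: [492.9, 66.6, 230.2]
tool_rot: [-0.104, -3.139, 0.0]
wrist_force: [0.3, -0.0, -0.1]
grip_width: 20.0
```

Emit:
drive_tool(motion=[[[6,0,-4,-1,0],[6,0,-4,0,0],[6,0,-4,0,0],[6,0,-4,0,0],[6,0,-4,0,0]]])

```text
t: 47.8
tcp_pos: [479.9, -134.5, 239.9]
tool_rot: [0.103, 3.139, -0.001]
wrist_force: [0.4, -0.2, -0.5]
grip_width: 56.7
```

```bash
python3 - <<'E'
from col import *
ft=grab('top','top2.png'); fs=grab('scene','scene2.png')
for n,z,p0 in(('lid',0,[462,381,-.27]),('tank',30,[497,122.6,-.066])):
    o=[(f,vision.cut_out(n,f)) for f in(ft,fs)]
    print([[(round(q['confidence'],2),q['box']) for q in r[:2]] for f,r in o])
    o=[(f,r[0]['pixels']) for f,r in o if r]
    for q in [o]+[[x] for x in o]: print(n,fit(q,n,p0,z))
E
python3 plan.py 462.5 381.5 200 -0.272
```

```text
[[(0.55, [114.0, 271.7, 90.1, 64.3]), (0.48, [229.0, 260.0, 85.9, 58.2])], [(0.6, [460.0, 261.3, 122.1, 102.3])]]
lid (array([ 4.62181562e+02,  3.80740605e+02, -2.77508649e-01]), np.float64(0.026093818247318268))
lid (array([ 4.62103486e+02,  3.81639018e+02, -2.81929505e-01]), np.float64(0.02474077045917511))
lid (array([ 4.62535248e+02,  3.80321869e+02, -2.77475041e-01]), np.float64(0.02265692502260208))
[[(0.78, [230.3, 259.4, 84.8, 60.8])], [(0.64, [336.9, 211.2, 101.7, 78.4])]]
tank (array([ 4.97857511e+02,  1.23073483e+02, -6.72438580e-02]), np.float64(0.4379763603210449))
tank (array([ 4.97425482e+02,  1.23519678e+02, -6.15042868e-02]), np.float64(0.3845732510089874))
tank (array([ 4.98038502e+02,  1.21834032e+02, -6.83438449e-02]), np.float64(0.48471832275390625))
t 48.10 tcp [ 480.1 -132.1  239.2] yaw -0.0654 tilt 0.0005 grip 60.4 F [-0.1 -0.5  1. ] q [-0.44  0.03  1.72  0.    1.39 -1.95]
  twist first 0.2066, then shift cm [15.49 49.    3.94] for yaw altern. twist -2.935
```

View pics/scene2.png

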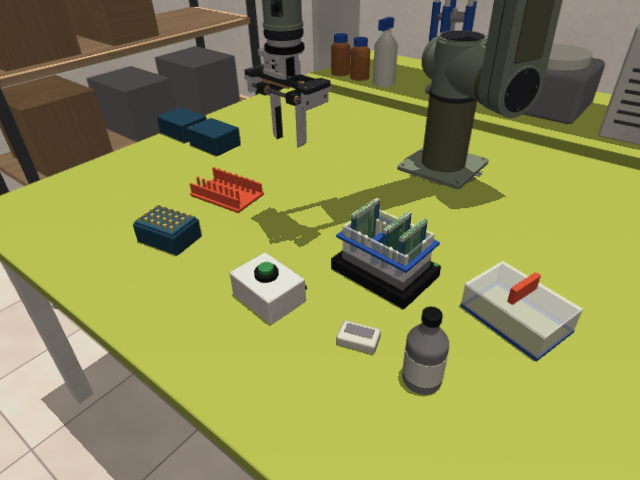

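View pics/top2.png

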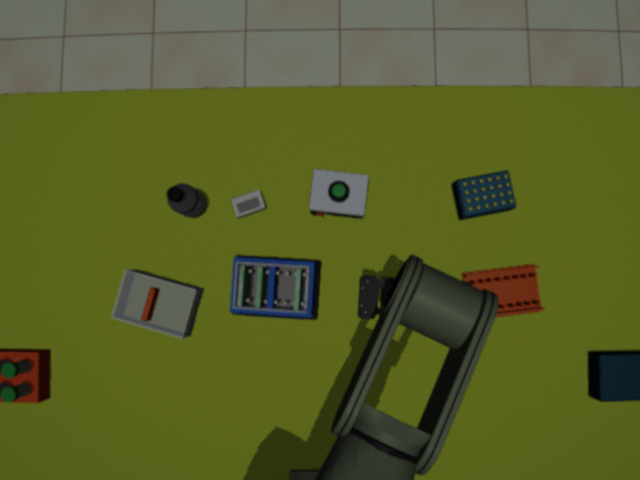

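Emit:
drive_tool(motion=[[[5,0,2,0,0.1],[5,0,3,0,0.11],[5,1,4,0,0],[5,1.2,4.3,0,0],[5,1.2,4.3,0,0]]])

```text
t: 48.6
tcp_pos: [487.4, 50.2, 239.2]
tool_rot: [0.429, 3.112, 0.001]
wrist_force: [0.4, -0.5, 0.0]
grip_width: 50.3
```

Emit:
drive_tool(motion=[[[5,1.2,4.3,0,0],[5,1.2,4.3,0,0],[5,1.2,4.3,0,0],[5,1.2,4.3,0,0],[5,1.2,4.3,0,0]]])

```text
t: 49.1
tcp_pos: [487.3, 273.8, 239.2]
tool_rot: [0.427, 3.112, 0.0]
wrist_force: [0.7, -0.1, -0.6]
grip_width: 50.0
```

Emit:
drive_tool(motion=[[[5,1.2,4,0,0],[5,1.2,3,0,0],[5,0,2,0,0],[5,0,0,0,0],[5,0,0,0,0]]])

```text
t: 49.6
tcp_pos: [489.0, 364.2, 238.7]
tool_rot: [-0.428, -3.112, 0.002]
wrist_force: [0.2, -0.3, -0.1]
grip_width: 49.9
```

```bash
python3 plan.py 462.4 381.2 140 -0.277
```

```text
t 49.60 tcp [489.  364.2 238.7] yaw -0.2733 tilt 0.0012 grip 49.9 F [ 0.2 -0.3 -0.1] q [ 0.5   0.27  1.44 -0.    1.43 -0.8 ]
  twist first 0.0037, then shift cm [3.02 0.92 9.87] for yaw altern. twist -3.138
```

Emit:
drive_tool(motion=[[[5,3,0.9,2,0.004],[5,0,0,4,0],[5,0,0,3,0],[5,0,0,0,0],[5,0,0,0,0]]])

```text
t: 50.1
tcp_pos: [463.7, 379.5, 149.2]
tool_rot: [-0.44, -3.11, 0.001]
wrist_force: [0.1, 0.6, 0.8]
grip_width: 49.9
```

Emit:
drive_tool(motion=[[[5,0,0,0,0],[5,0,0,0,0],[5,0,0,0,0],[5,0,0,0,0],[5,0,0,0,0]]])

```text
t: 50.6
tcp_pos: [464.0, 380.4, 149.4]
tool_rot: [0.438, 3.11, 0.001]
wrist_force: [-0.0, 0.1, 0.1]
grip_width: 50.2
```

```bash
python3 plan.py 462.4 381.2 88 -0.277; python3 look.py scene e1.png 440 190 180 135
```

```text
t 50.60 tcp [464.  380.4 149.4] yaw -0.2800 tilt 0.0007 grip 50.2 F [-0.   0.1  0.1] q [ 0.54  0.33  1.56 -0.    1.25 -0.75]
  twist first -0.0030, then shift cm [0.18 0.03 6.14] for yaw altern. twist 3.139
```

View pics/e1.png

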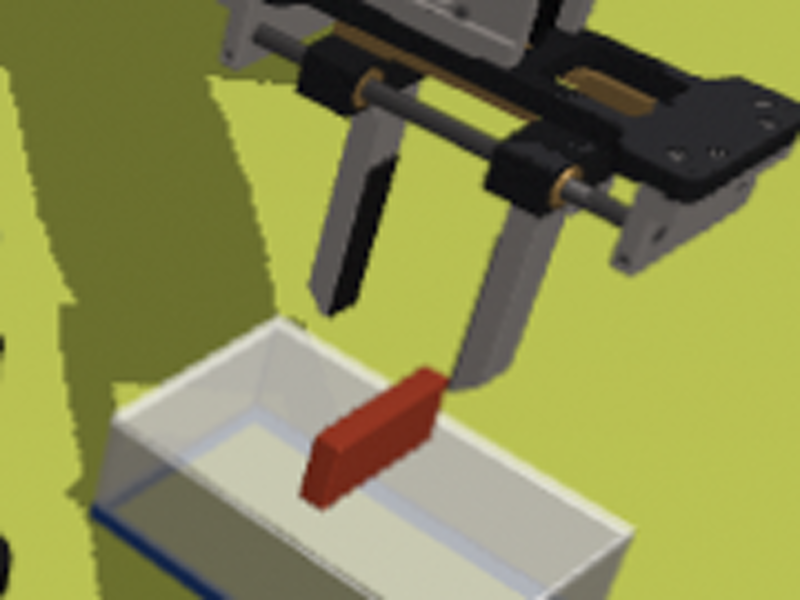

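Emit:
drive_tool(motion=[[[5,0.18,0.03,2,-0.002],[5,0,0,2,0],[5,0,0,1.5,0],[5,0,0,0.5,0],[5,0,0,0,0]]])

```text
t: 51.15
tcp_pos: [461.6, 380.7, 87.9]
tool_rot: [-0.435, -3.11, 0.002]
wrist_force: [-0.1, 0.7, 1.0]
grip_width: 50.1
```

Emit:
drive_tool(motion=[[[5,0,0,0,0],[5,0,0,0,0],[0,0,0,0,0],[0,0,0,0,0],[0,0,0,0,0]]], newtons=25)

```text
t: 51.65
tcp_pos: [462.3, 381.2, 89.3]
tool_rot: [0.435, 3.111, 0.001]
wrist_force: [-0.0, 0.0, 0.3]
grip_width: 29.4
```

Emit:
drive_tool(motion=[[[0,0,0,0,0],[0,0,0,0,0],[0,0,0,0,0],[0,0,0,0,0],[0,0,0,0,0]]])

```text
t: 52.15
tcp_pos: [462.1, 381.1, 89.0]
tool_rot: [-0.435, -3.111, 0.0]
wrist_force: [1.3, -0.7, 0.1]
grip_width: 12.2
```

```bash
python3 plan.py 462.4 381.2 88 -0.277; python3 look.py scene e2.png 440 190 180 135
```

```text
t 52.15 tcp [462.1 381.1  89. ] yaw -0.2780 tilt 0.0001 grip 12.2 F [ 1.3 -0.7  0.1] q [ 0.55  0.4   1.6  -0.    1.14 -0.75]
  twist first -0.0010, then shift cm [-0.02  0.02  0.1 ] for yaw altern. twist 3.141
```

View pics/e2.png

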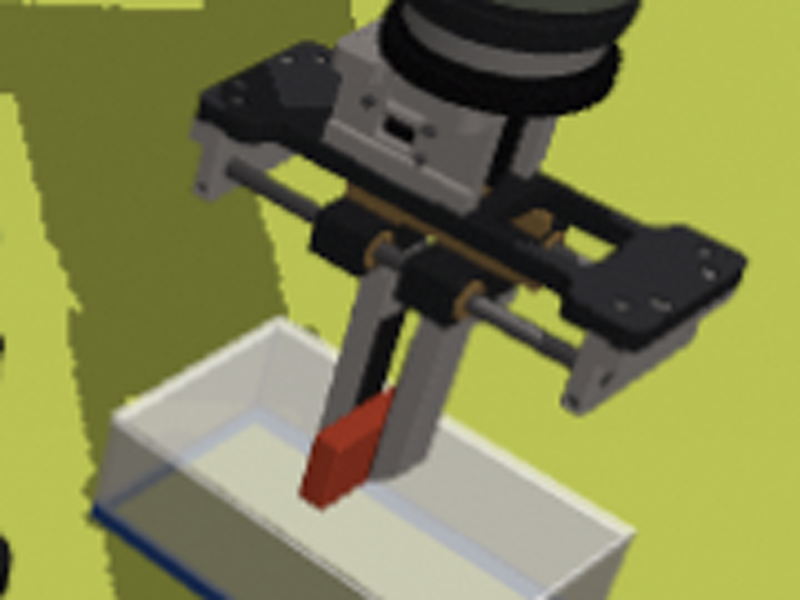

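Emit:
drive_tool(motion=[[[0,0,0,-1,0],[0,0,0,-2,0],[0,0,0,-3,0],[0,0,0,-4,0],[0,0,0,-4,0]]])

```text
t: 52.7
tcp_pos: [461.4, 380.6, 229.8]
tool_rot: [-0.435, -3.11, 0.002]
wrist_force: [1.3, 1.0, -1.6]
grip_width: 11.9
```

Emit:
drive_tool(motion=[[[0,0,0,-2,0],[0,0,0,-1,0],[0,0,0,0,-0.07],[0,0,0,0,-0.07],[0,0,0,0,-0.072]]])

```text
t: 53.2
tcp_pos: [461.3, 380.5, 257.5]
tool_rot: [-0.099, -3.137, 0.003]
wrist_force: [0.3, 0.2, -2.3]
grip_width: 11.6
```

Emit:
drive_tool(motion=[[[0,0,0,0,0],[0,0,0,0,0],[0,0,0,0,0],[0,0,0,0,0],[0,0,0,0,0]]])

```text
t: 53.7
tcp_pos: [462.1, 381.1, 258.8]
tool_rot: [-0.104, -3.14, 0.0]
wrist_force: [0.3, -0.6, -2.7]
grip_width: 11.9
```

```bash
python3 plan.py 497 122.6 258 -0.066; python3 look.py scene e3.png 320 100 300 225
```

```text
t 53.70 tcp [462.1 381.1 258.8] yaw -0.0663 tilt 0.0002 grip 11.9 F [ 0.3 -0.6 -2.7] q [ 0.55  0.24  1.45 -0.    1.46 -0.96]
  twist first -0.0003, then shift cm [ -5.19 -25.56   0.09] for yaw altern. twist 3.141
```

View pics/e3.png

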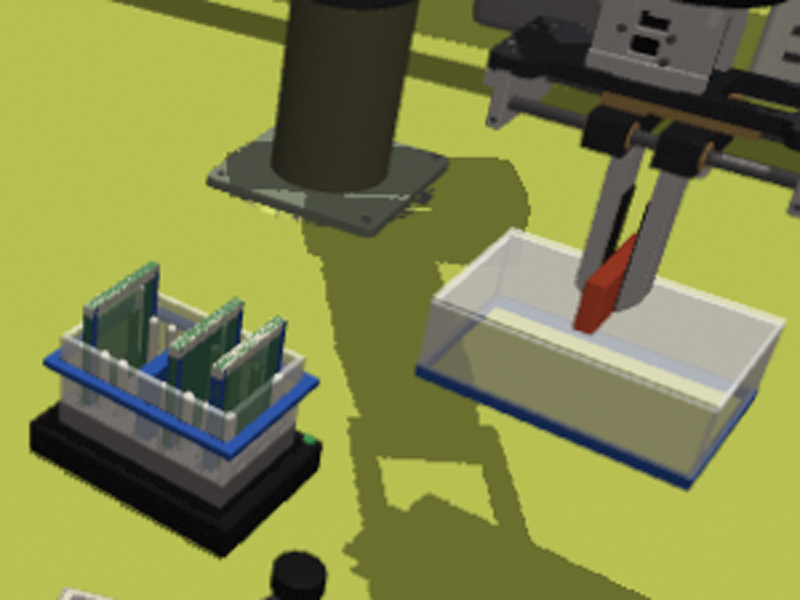

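Emit:
drive_tool(motion=[[[0,-0.5,-2,0,0],[0,-0.7,-3.5,0,0],[0,-0.8,-4,0,0],[0,-0.8,-4,0,0],[0,-0.8,-4,0,0]]])

```text
t: 54.25
tcp_pos: [486.6, 202.7, 259.2]
tool_rot: [0.103, 3.139, 0.0]
wrist_force: [-0.1, 0.0, -1.5]
grip_width: 11.5
```

Emit:
drive_tool(motion=[[[0,-0.8,-4,0,0],[0,-0.5,-2.5,0,0],[0,-0.3,-1.5,0,0],[0,0,0,0,0],[0,0,0,0,0]]])

```text
t: 54.75
tcp_pos: [497.2, 123.5, 259.1]
tool_rot: [0.105, 3.14, 0.001]
wrist_force: [-0.4, 0.1, -1.9]
grip_width: 11.8
```

Emit:
drive_tool(motion=[[[0,0,0,0,0],[0,0,0,0,0],[0,0,0,0,0],[0,0,0,0,0],[0,0,0,0,0]]])

```text
t: 55.25
tcp_pos: [497.2, 123.6, 258.9]
tool_rot: [-0.103, -3.14, -0.0]
wrist_force: [-0.0, 0.3, -2.5]
grip_width: 12.0
```

```bash
python3 plan.py 497 122.6 200 -0.066; python3 - <<'E'
from col import *
from plan import pose
s,p,R=pose()
f=grab('scene'); cv2.imwrite('pics/e4.png',cv2.resize(f['pixels'][110:320,310:590,::-1],None,fx=2.8,fy=2.8))
r=vision.cut_out('lid',f); print([(q['confidence'],q['box']) for q in r[:2]])
print(fit([(f,r[0]['pixels'])],'lid',[p[0],p[1],-.066],p[2]-89,part=M['lid'][:1]))
Hh=hsv(f).astype(int); bl=(abs(Hh[...,0]-110)<10)&(Hh[...,1]>130)&(Hh[...,2]>40)
E
```

```text
t 55.25 tcp [497.2 123.6 258.9] yaw -0.0654 tilt 0.0000 grip 12.0 F [-0.   0.3 -2.5] q [ 0.07  0.05  1.66  0.    1.43 -1.43]
  twist first 0.0006, then shift cm [ 0.01 -0.1   5.89] for yaw altern. twist -3.141
[(0.87, [334.9, 151.2, 112.3, 81.0]), (0.43, [335.5, 219.6, 107.0, 70.9])]
(array([ 4.96437623e+02,  1.22560742e+02, -6.02173552e-02]), np.float64(0.04698612913489342))
```

View pics/e4.png

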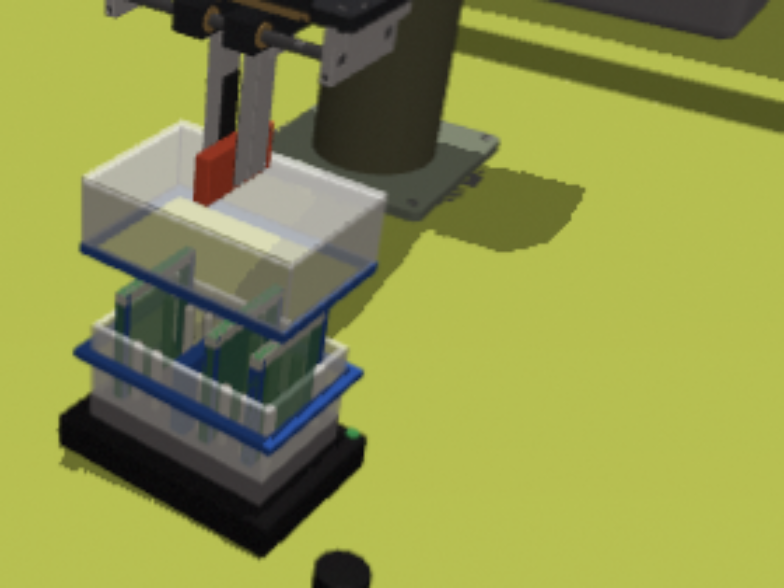

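Emit:
drive_tool(motion=[[[0,-0.03,-0.1,1,0],[0,0,0,1.5,0],[0,0,0,1,0],[0,0,0,0,0],[0,0,0,0,0]]])

```text
t: 55.85
tcp_pos: [497.3, 122.1, 223.6]
tool_rot: [-0.104, -3.139, 0.0]
wrist_force: [0.4, -0.2, -1.4]
grip_width: 11.9
```

Emit:
drive_tool(motion=[[[0,0,0,0.5,0],[0,0,0,0.5,0],[0,0,0,0.3,0],[0,0,0,0,0],[0,0,0,0,0]]])

```text
t: 56.35
tcp_pos: [497.5, 122.2, 210.9]
tool_rot: [-0.104, -3.14, -0.0]
wrist_force: [-1.4, -0.1, -2.4]
grip_width: 11.9
```

```bash
python3 plan.py 497.4 122.6 179 -0.066; python3 look.py scene e5.png 310 140 180 135
```

```text
t 56.35 tcp [497.5 122.2 210.9] yaw -0.0660 tilt 0.0000 grip 11.9 F [-1.4 -0.1 -2.4] q [ 0.07  0.09  1.72  0.    1.34 -1.43]
  twist first -0.0000, then shift cm [0.01 0.04 3.19] for yaw altern. twist 3.142
```

View pics/e5.png

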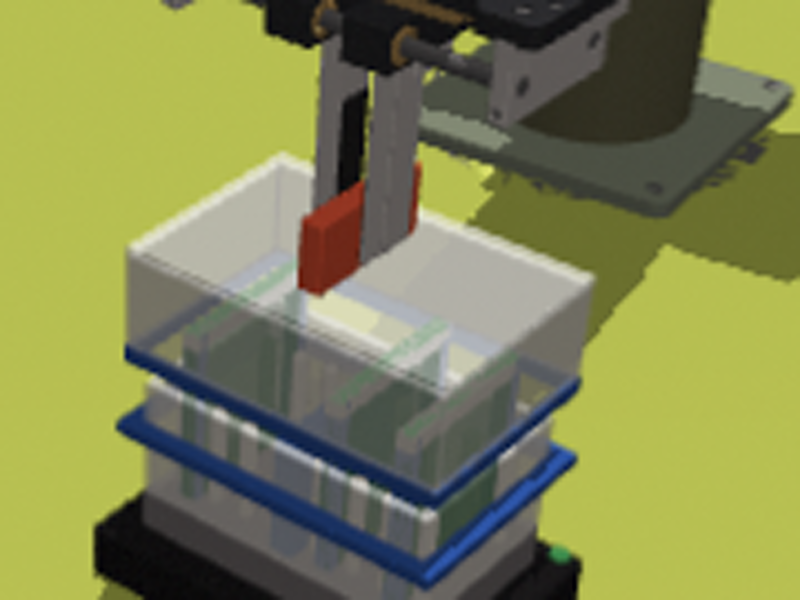

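Emit:
drive_tool(motion=[[[0,0,0.04,0.5,0],[0,0,0,0.5,0],[0,0,0,0.5,0],[0,0,0,0,0],[0,0,0,0,0]]])

```text
t: 56.9
tcp_pos: [497.3, 122.6, 195.6]
tool_rot: [-0.104, -3.139, 0.0]
wrist_force: [-1.2, 0.2, -2.5]
grip_width: 12.1
```

Emit:
drive_tool(motion=[[[0,0,0,0.4,0],[0,0,0,0.4,0],[0,0,0,0.4,0],[0,0,0,0,0],[0,0,0,0,0]]])

```text
t: 57.4
tcp_pos: [497.3, 122.6, 183.7]
tool_rot: [-0.104, -3.139, 0.0]
wrist_force: [-0.3, -0.5, -1.5]
grip_width: 12.0
```

```bash
python3 plan.py 497.4 122.6 179 -0.066; python3 look.py scene e6.png 310 140 180 135
```

```text
t 57.40 tcp [497.3 122.6 183.7] yaw -0.0660 tilt 0.0005 grip 12.0 F [-0.3 -0.5 -1.5] q [ 0.07  0.12  1.74 -0.    1.28 -1.43]
  twist first 0.0000, then shift cm [-0.01  0.    0.47] for yaw altern. twist -3.142
```

View pics/e6.png

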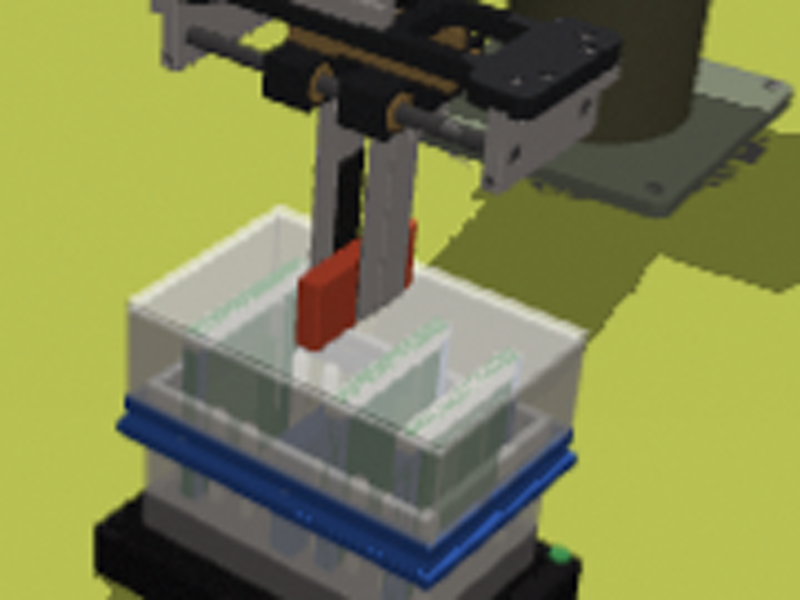

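No contact; final 5 mm, then release.

Emit:
drive_tool(motion=[[[0,0,0,0.2,0],[0,0,0,0.2,0],[0,0,0,0.1,0],[0,0,0,0,0],[0,0,0,0,0]]])

```text
t: 57.95
tcp_pos: [497.5, 122.6, 178.9]
tool_rot: [0.104, 3.14, 0.0]
wrist_force: [0.3, 0.6, -1.6]
grip_width: 11.6
```

Emit:
drive_tool(motion=[[[0,0,0,0,0],[0,0,0,0,0],[4,0,0,0,0],[4,0,0,0,0],[4,0,0,0,0]]])

```text
t: 58.45
tcp_pos: [497.8, 122.6, 179.3]
tool_rot: [0.104, 3.139, 0.0]
wrist_force: [-0.8, 0.3, 0.2]
grip_width: 32.3
```

Emit:
drive_tool(motion=[[[4,0,0,0,0],[4,0,0,-1,0],[4,0,0,-2,0],[4,0,0,-3,0],[4,0,0,-3,0]]])

```text
t: 58.95
tcp_pos: [497.2, 122.6, 270.3]
tool_rot: [-0.104, -3.139, 0.0]
wrist_force: [-0.2, 0.5, 0.7]
grip_width: 39.9
```

```bash
python3 plan.py 698.5 -15.3 240 -0.066; python3 look.py scene e7.png 310 140 180 135
```

```text
t 58.95 tcp [497.2 122.6 270.3] yaw -0.0660 tilt 0.0004 grip 39.9 F [-0.2  0.5  0.7] q [ 0.07  0.04  1.64  0.    1.46 -1.43]
  twist first -0.0000, then shift cm [-21.   -12.43   3.03] for yaw altern. twist 3.142
```

View pics/e7.png

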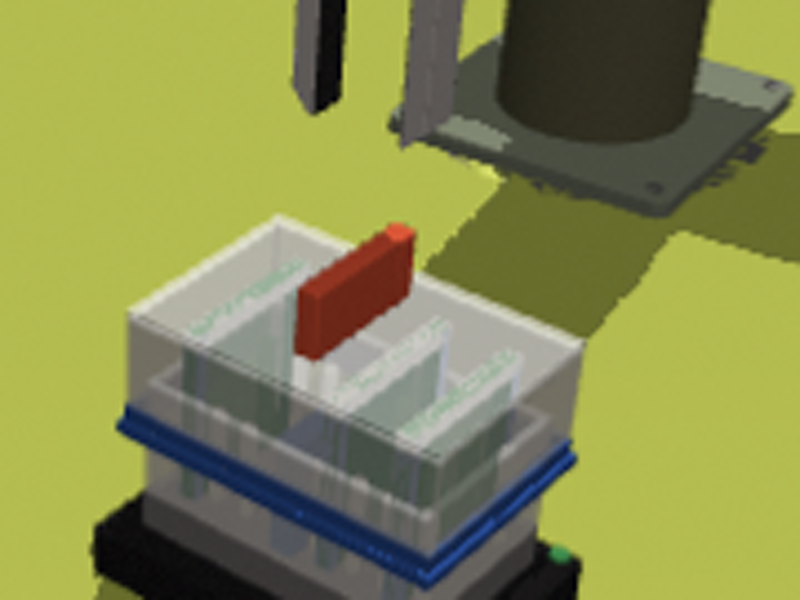

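Emit:
drive_tool(motion=[[[0,-4,-2.5,0,0],[0,-4,-2.5,0,0],[0,-4,-2.5,0,0],[0,-4,-2.5,0,0],[0,-4,-2.4,0,0]]], newtons=10)

```text
t: 59.5
tcp_pos: [690.4, -15.6, 269.5]
tool_rot: [0.104, 3.139, -0.0]
wrist_force: [1.0, -0.2, 1.1]
grip_width: 3.5
```

Emit:
drive_tool(motion=[[[0,-1,0,2,0],[0,0,0,3,0],[0,0,0,3,0],[0,0,0,0,0],[0,0,0,0,0]]])

```text
t: 60.0
tcp_pos: [698.6, -14.9, 188.9]
tool_rot: [-0.103, -3.139, -0.0]
wrist_force: [-0.5, -0.6, 0.3]
grip_width: 0.4
```

```bash
python3 - <<'E'
from col import *
ft=grab('top','top3.png'); fs=grab('scene','scene3.png')
o=[(f,vision.cut_out('lid',f)) for f in(ft,fs)]
print([[(round(q['confidence'],2),q['box']) for q in r[:2]] for f,r in o])
for f,r in o:
    if r:
        for z in (86,90,94): print(z,fit([(f,r[0]['pixels'])],'lid',[497,122,-.066],z))
H=hsv(fs).astype(int); m=big(near((H[...,0]>50)&(H[...,0]<90)&(H[...,1]>120)&(H[...,2]>60),fs,(698,-15),60,66)); c=np.argwhere(m)[:,::-1]; print(m.sum(),c.mean(0),c.min(0),c.max(0))
for z in (66,70,74,78): print(z,unproj(fs,[c.mean(0)],z)[0][:2])
E
python3 plan.py 698.5 -15.3 150 -0.066; python3 look.py scene f1.png 200 120 180 180
```

```text
[[(0.68, [228.6, 259.9, 49.8, 56.3])], [(0.72, [336.2, 188.9, 102.3, 79.1])]]
86 (array([ 4.97844097e+02,  1.24251147e+02, -5.29392360e-02]), np.float64(0.4674661159515381))
90 (array([ 4.97879628e+02,  1.23397885e+02, -5.53458823e-02]), np.float64(0.4727340042591095))
94 (array([ 4.97932477e+02,  1.22554718e+02, -5.60262861e-02]), np.float64(0.4778960049152374))
86 (array([ 4.92148292e+02,  1.18619138e+02, -6.29025665e-02]), np.float64(0.021663859486579895))
90 (array([ 4.97134056e+02,  1.20825329e+02, -6.00117646e-02]), np.float64(0.020072992891073227))
94 (array([ 5.01868729e+02,  1.23731986e+02, -6.06694020e-02]), np.float64(0.025699513033032417))
148 [265.14864865 268.38513514] [258 263] [272 274]
66 [691.69751972 -25.64442921]
70 [694.91848085 -22.02821182]
74 [698.13944197 -18.41199443]
78 [701.3604031  -14.79577704]
t 60.20 tcp [700.3 -15.  192. ] yaw -0.0658 tilt 0.0048 grip 0.7 F [0.8 0.  0.4] q [-0.14  0.49  1.24 -0.    1.4  -1.65]
  twist first 0.0002, then shift cm [ 0.2  -0.04  4.2 ] for yaw altern. twist -3.141
```

View pics/f1.png

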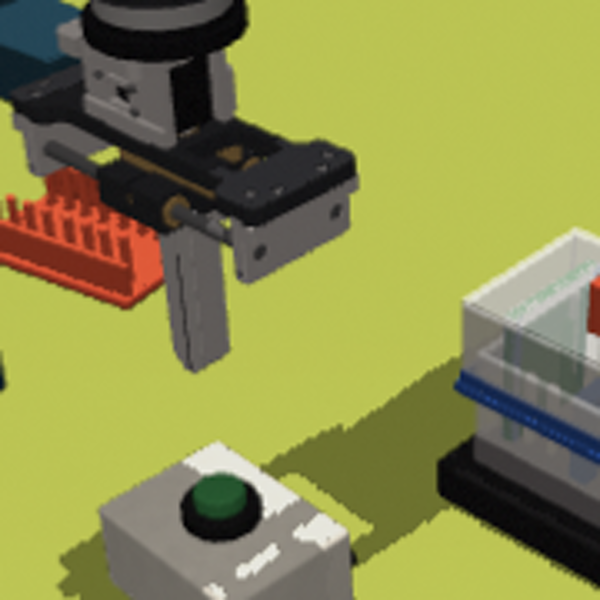

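Emit:
drive_tool(motion=[[[0,0.15,0,3,0],[0,0,0,3,0],[0,0,0,1.8,0],[0,0,0,0,0],[0,0,0,0,0]]])

```text
t: 60.75
tcp_pos: [698.0, -14.9, 112.2]
tool_rot: [0.103, 3.138, -0.0]
wrist_force: [0.9, -0.2, 0.3]
grip_width: 0.2
```

Emit:
drive_tool(motion=[[[0,0,0,0,0],[0,0,0,0,0],[0,0,0,0,0],[0,0,0,0,0],[0,0,0,0,0]]])

```text
t: 61.25
tcp_pos: [697.4, -14.9, 111.3]
tool_rot: [0.104, 3.14, -0.0]
wrist_force: [-0.6, -0.7, -0.0]
grip_width: 0.4
```

```bash
python3 plan.py 698.5 -15.3 101 -0.066; python3 look.py scene f2.png 210 180 140 140
```

```text
t 61.25 tcp [697.4 -14.9 111.3] yaw -0.0660 tilt 0.0004 grip 0.4 F [-0.6 -0.7 -0. ] q [-0.15  0.56  1.31  0.    1.27 -1.65]
  twist first 0.0000, then shift cm [-0.11 -0.03  1.03] for yaw altern. twist -3.142
```

View pics/f2.png

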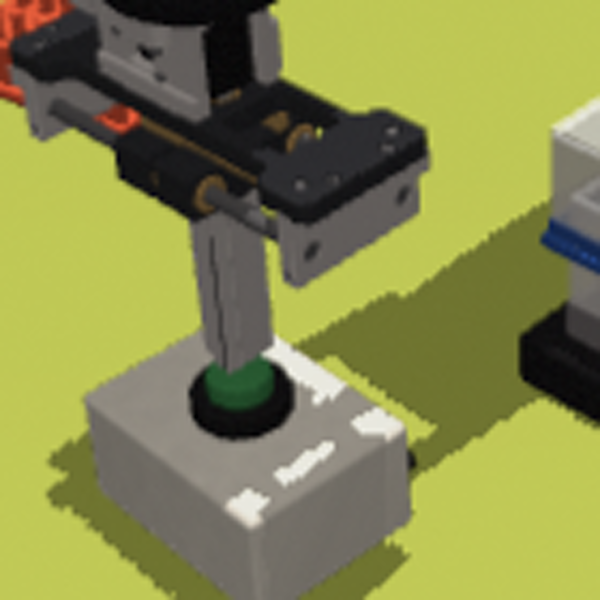

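Emit:
drive_tool(motion=[[[0,-0.1,0,0.4,0],[0,0,0,0.4,0],[0,0,0,0,0],[0,0,0,0,0],[0,0,0,0,0]]])

```text
t: 61.8
tcp_pos: [698.8, -15.0, 103.6]
tool_rot: [0.104, 3.139, -0.0]
wrist_force: [-0.1, 0.3, 4.2]
grip_width: 0.2
```

Emit:
drive_tool(motion=[[[0,0,0,0.2,0],[0,0,0,0.2,0],[0,0,0,0,0],[0,0,0,0,0],[0,0,0,0,0]]])

```text
t: 62.3
tcp_pos: [698.9, -15.0, 101.2]
tool_rot: [0.103, 3.138, -0.0]
wrist_force: [-2.3, -0.3, 10.3]
grip_width: 0.5
```

Emit:
drive_tool(motion=[[[0,0,0,0.15,0],[0,0,0,0.1,0],[0,0,0,0,0],[0,0,0,0,0]]])

```text
t: 62.7
tcp_pos: [699.0, -15.0, 101.0]
tool_rot: [0.103, 3.138, -0.001]
wrist_force: [-5.9, 1.0, 18.4]
grip_width: 0.2
```

```bash
python3 plan.py 698.5 -15.3 101 -0.066; python3 look.py scene f3.png 210 180 140 140
```

```text
t 62.70 tcp [699. -15. 101.] yaw -0.0658 tilt 0.0018 grip 0.2 F [-5.9  1.  18.4] q [-0.14  0.58  1.31 -0.    1.25 -1.65]
  twist first 0.0002, then shift cm [ 0.05 -0.03  0.  ] for yaw altern. twist -3.141
```

View pics/f3.png

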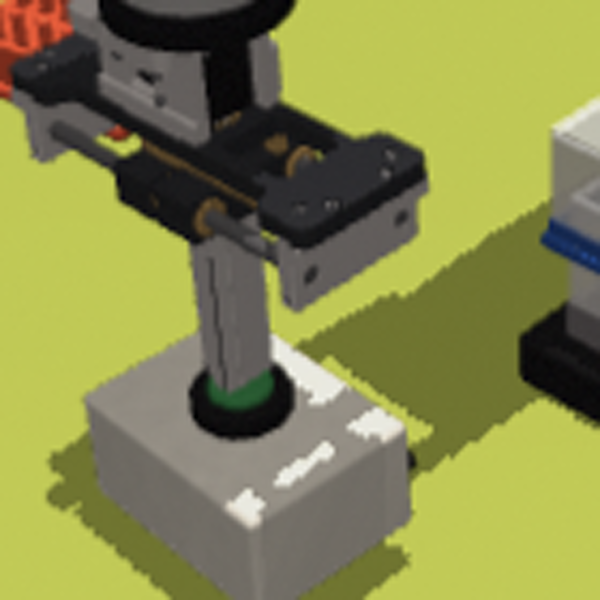

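Hard stop reached (force rises with no travel, button flush). Retreat and final check.

Emit:
drive_tool(motion=[[[0,0,0,-1,0],[0,0,0,-2,0],[0,0,0,-3,0],[0,0,0,-4,0],[0,0,0,-4,0]]])

```text
t: 63.25
tcp_pos: [697.0, -14.8, 235.4]
tool_rot: [-0.104, -3.135, -0.001]
wrist_force: [-0.4, -0.3, -0.1]
grip_width: 0.6
```

Emit:
drive_tool(motion=[[[0,0,-4,0,0],[0,0,-4,0,0],[0,0,-3,0,0],[0,0,0,0,0],[0,0,0,0,0]]])

```text
t: 63.75
tcp_pos: [690.3, -125.0, 234.9]
tool_rot: [-0.106, -3.137, -0.002]
wrist_force: [0.5, -0.7, -0.1]
grip_width: 0.5
```

```bash
python3 - <<'E'
from col import *
s=bot.read_state(); print(s['t'],s['tcp_pos'],s['wrist_force'])
ft=grab('top','top4.png'); fs=grab('scene','scene4.png')
r=vision.cut_out('lid',fs); print([(q['confidence'],q['box']) for q in r[:2]]); print(fit([(fs,r[0]['pixels'])],'lid',[497,122,-.066],90))
cv2.imwrite('pics/f4.png',cv2.resize(fs['pixels'][150:330,200:460,::-1],None,fx=3,fy=3))
E
```

```text
63.75 [ 690.2823655  -125.0388262   234.91436274] [ 0.53560553 -0.71060305 -0.08690786]
[(0.91, [338.0, 189.3, 105.1, 78.3]), (0.21, [338.4, 231.3, 98.5, 55.9])]
(array([ 4.96988905e+02,  1.20708102e+02, -5.81762408e-02]), np.float64(0.023524682968854904))
```

View pics/f4.png

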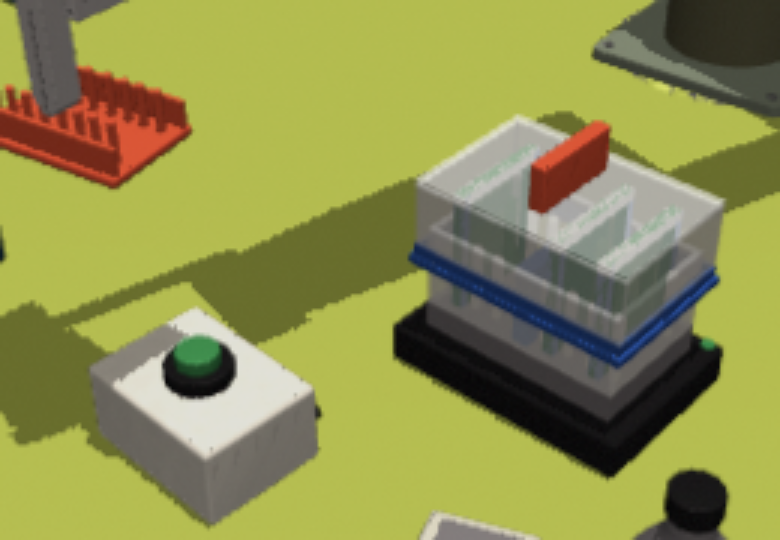

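View pics/top4.png

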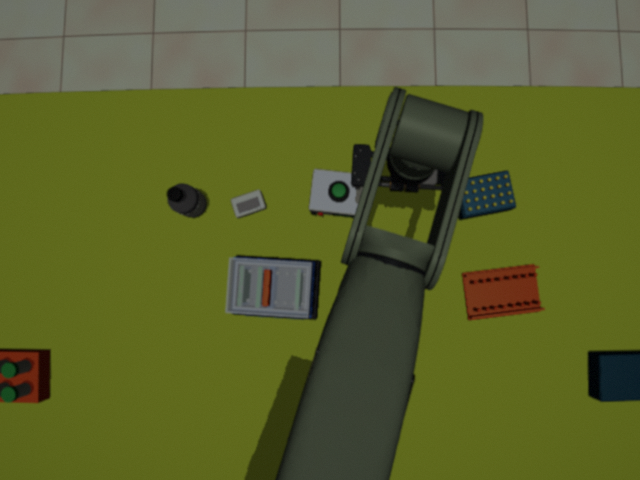

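All in place, the button has sprung back, and the bystanders have not moved. Let the arm come to rest, then hand in.

Emit:
drive_tool(motion=[[[0,0,0,0,0],[0,0,0,0,0],[0,0,0,0,0],[0,0,0,0,0],[0,0,0,0,0]]])

```text
t: 64.4
tcp_pos: [691.2, -124.5, 236.5]
tool_rot: [0.103, 3.14, -0.0]
wrist_force: [0.6, 0.3, 0.2]
grip_width: 0.7
```

```bash
python3 -c "
from bench import sign_off
print(sign_off())"
```

```text
the job is handed in; nothing more can be done
None
```

The gel run is set up and handed in at about 64 s on the robot's clock; `sign_off` reported no verdict.

**What was done**
- The empty tank went onto the pegs.
- The rack held three cassettes. They now stand in tank slots 3, 2 and 0, and the rack is empty.
- The lid went onto the ledge.
- The start button was pressed to its stop and let go. At the stop the force rose to about 18 N with no further travel.

**Last checks**
- **Lid:** in the scene camera the final lid fit and an earlier fit of the seated tank differ by 0.3 mm. Among lid heights of 86, 90 and 94 mm, checked before the button press, 90 mm fitted best, which is the ledge height.
- **Cassettes:** they look upright and fully down through the lid, judged by eye.
- **Button:** it has sprung back up.
- **Bystanders:** the bottle and timer look unmoved in the last top picture, and so does the part of the tip box not hidden by the arm.
- **Arm:** it is clear of everything, with no force at the wrist.

**Checks that disagreed**
- The two cameras differ by about 1 to 2.5 mm in y. I took the robot's own grasp positions as the reference.
- The top-view fit of the lid on the tank was poor, because the network's mask covered only part of it. I relied on the scene camera there.
- The network masks of the filled tank also fitted badly, so I used the earlier tank fit, made before any cassette was in it.

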